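# Couple up the cabinet's leak-check port

## Task

Clear the way to the leak-check port: the jar standing in front of it goes upright onto the empty pad on the low shelf, completing the neat row, and is let go. Then take the metal coupler, press it mouth first and squarely onto the port's tilted nozzle until it snaps over the catch, and press on until the sprung grey collar is pushed right down to its stop. Finish like that, with the coupler still gripped and held down against the spring; do not knock or shift the two jars in the row, the tube rack or the tall tube stand.

Things in the scene. Friction and masses are not known exactly. Their poses are not given: they have to be found in the camera images.
- jar: The jar to be shelved: upright white cylinder 56 mm in diameter and 66 mm high with a red lid 52 mm in diameter on top, 84 mm high in all, 0.15 kg give or take a third. It starts on the worktop in front of the port (on the robot's side). Origin: centre of its underside; z up its axis. Same look as the two jars in the row.
- pad: Flat dark rubber pad, a disc 62 mm in diameter and under 1 mm thick, on the shelf: the one empty place of three in the row (middle or either end). Origin: its centre, on the shelf's top, 40 mm above the worktop; its axes are not meaningful beyond z up.
- shelf: Low stainless shelf, 110 mm deep (x), 280 mm long (y), top 40 mm above the worktop. Origin: centre of its underside; the row of three places, 85 mm apart, runs along its y axis through its centre (at y = -85, 0 and +85 mm).
- row_jar_a: Jar of the row, same as jar, standing on the shelf; leave alone. Origin: centre of its underside.
- row_jar_b: The other jar of the row, likewise.
- coupler: Bare metal hand coupler standing mouth down on the worktop to the robot's right, 0.22 kg give or take a fifth, 82 mm tall, round. Origin: centre of its open mouth; z points to its closed top. Skirt 34 mm in diameter from 0 to 34 mm, grip 28 mm in diameter from 37 to 82 mm (dark rings). Inside: a lip of 19 mm bore, 5 mm deep, then a 26 mm chamber to 34 mm.
- nozzle: Steel nozzle on a block, axis tilted 30 degrees from vertical towards the block's front, which faces roughly to the robot. Origin: on its axis where it leaves the block's sloping face, 78 mm above the worktop; z points out along the axis, y is level, sideways. 34 mm long: neck 16 mm in diameter up to 25 mm, then a tapered tip. The neck's foot, a black sleeve, is 21 mm wide.
- catch (a point): Point on the nozzle's axis 25 mm up, level with the two spring balls that stick 3.5 mm out of the neck's sides. The coupler's lip meets them with its mouth about 28 mm above the nozzle's origin and has snapped past them at 16 mm; this takes roughly 7 to 12 N along the axis. Let go, it only stays caught at about 18 mm, the collar 2 mm down.
- collar (a joint): Sprung grey collar, a ring 34 mm in diameter, 8 mm thick, around the nozzle: 0 at rest (its top 20 mm above the nozzle's origin), growing as the coupler's mouth presses it down along the nozzle; stop at 0.010 m (top 10 mm above the origin). Spring 4.2 N at rest, 11.2 N at the stop; it pushes back up when not pressed.
- port: The block that carries the nozzle, fixed to the worktop: foot 100 mm by 90 mm, 22 mm high, its front edge 38 mm ahead (-x) of the origin, the rear one 62 mm behind. Origin: on the worktop under the nozzle's origin; -x is its front.
- tube_rack: Black block with small red-capped tubes, 75 x 130 mm, 55 mm high; leave alone. Origin: centre of its underside.
- tall_tube_stand: White stand with two blue-capped tubes, 60 x 90 mm, 115 mm high; leave alone. Origin: centre of its underside.

How it is judged:
By the outcome, as a careful person would: the job done as asked, in the order asked, and still so for the second after the job is handed in, while the arm keeps its last pose, push and grip.
It also fails if it takes over 51 s, if anything falls off the work surface, if the arm or the gripper's body presses on something with over 40 N, if the wrist force passes 120 N, or if a joint passes its speed limit or range.

## Robot

A 6-joint arm with a two-finger parallel gripper is mounted at the origin on the work surface. World frame = base frame: x ahead of the robot, y to its left, z up, the work surface at z = 0. Lengths are in m, angles in rad, forces in N, time in s.
With the tool pointing down it reaches from about 0.25 to 0.8 m from the base axis. Payload 3.9 kg.
Tool frame: the origin (TCP) lies midway between the tips of the shut fingers; the grasp point (between the pads) lies 19 mm behind it; z points along the fingers, x is the direction in which the jaws open and shut, and the axes are right-handed (so a half turn about z gives the same grasp; the last joint's range is limited). The gripper opens to 85 mm and grips with 20 to 120 N. Pads are 22 mm wide; open, the fingers measure 114 mm over their backs; the gripper's body (76 mm by 85 mm) begins 54 mm behind the grasp point. The pads swing forward as they close: fully open they stand 13 mm farther back than shut.
Start: joints at [-1.235, 0.26, -0.138, 1.173, 0, 1.571], TCP at [0.173, -0.496, 0.231] pointing down, gripper open.
Joint ranges: [-2.78, 2.78], [-0.83, 1.72], [-1.28, 1.37], [-1.9, 2.12], [-1.57, 1.48], [-3.14, 3.14]. Speed limits (rad/s): [2.57, 2.57, 3.14, 3.14, 3.14, 3.14].

## Interface

Orientations are given as a unit quaternion [x, y, z, w].
In Python, from cell import status, vision, ticket gives the robot as it stands. The module is installed in compiled form; this text tells all that it offers.
- The arm moves only by the tool play_rows, never from a script. Its argument "rows" is a list of rows, each a list of 4 numbers: the shift along the tool's x, y, z in mm, then the turn about the tool's z in rad. A call has 1 to 10 rows; each row shifts and turns the commanded pose from where the row before left it, along the tool's axes as they then stand; what a row does not reach is not made up. A row lasts 1/8 s, in which the tool goes at most 62.5 mm and 10.7 degrees, less where a joint would pass 70% of its speed; a pose out of reach is approached as far as the arm can. A call with a gripper value outside its range is refused whole. "gripper" is the finger opening in mm, from 0 to 85.4, set as the call begins (left out, the last holds). The fingers move at their own pace and stop on an object; the grip force is fixed at half the most. Time passes only in rows, so rows that do not move let the fingers close. It gives the time, the measured TCP pose, the force and the opening at its end, in the units of the state.
- status.observe(): the state, without advancing time (a new reading comes with each control period).
- vision.grab_frame(name): name is "side" or "top"; returns (picture, depth): 384x512x3 uint8, red, green, blue; 384x512 float32, m along the optical axis (not along the pixel's ray), 0 where there is no reading.
- vision.camera_params(name): a dict with "mtx" (3x3 intrinsics, pixels), "k1" (the pictures are not rectified: a ray, as slopes to the right and down, at radius r is drawn at 1 + k1 r^2 times it, then the intrinsics apply), "R" (3x3) and "t" (3): a world point X has camera coordinates R X + t. Camera axes: x right, y down, z forward; pixel columns grow to the right and rows downward; lengths in m; the calibration is good to about 2 mm. A picture is of the moment at which its call begins. camera_params takes no time and is no camera call.
- ticket.sign_off(): hands the job in, once; it reports no verdict.
The state is a dict: "time": time; "joints": joint angles; "joint_vel": joint speeds; "effort": joint torques, N m; "tool_pos": TCP position; "eef_rot": TCP orientation; "ft_force": force on the tool from outside, world axes, zero at the start; "torque": the same for the moment, N m; "finger_gap": finger opening in m.
Only numpy, scipy, OpenCV 4.12 (cv2) and the standard library are available. Lean on these libraries where they do the work, as an engineer would, in place of code of your own. Each camera call takes 0.05 s, during which the arm holds its last target.

## Working session

There is one attempt and no reset: what is moved stays moved. The work goes in short steps, Python scripts to look and compute and a tool call to move; the robot and the scene stay as the last step left them, time stands still between calls to the robot, and variables do not carry over. Pictures are saved under pics/ and viewed, and the job is handed in when it is done.

Besides the shell and the picture viewer there is one more tool, called as a command line: name --pt "numbers of a row" for each row, then --argument value for the rest. play_rows: Moves the arm, as the interface text tells. Its arguments: {"type":"object","properties":{"rows":{"type":"array"},"gripper":{"type":"number"}},"required":["rows"]}

```bash
mkdir -p pics
cat > h.py <<'E'
import numpy as np, cv2
from cell import status, vision, ticket
def cam(n):
    p=vision.camera_params(n); return np.array(p['mtx']),p['k1'],np.array(p['R']),np.array(p['t'])
def ray(n,uv):
    K,k1,R,t=cam(n); uv=np.atleast_2d(np.array(uv,float))
    d=np.c_[(uv[:,0]-K[0,2])/K[0,0],(uv[:,1]-K[1,2])/K[1,1]]
    s=d.copy()
    for _ in range(20): s=d/(1+k1*(s**2).sum(1,keepdims=True))
    dc=np.c_[s,np.ones(len(s))]
    return -R.T@t, dc@R, dc
def plane(n,uv,z):
    c,d,_=ray(n,uv); return c+d*((z-c[2])/d[:,2])[:,None]
def cloud(n,dep):
    K,k1,R,t=cam(n); v,u=np.mgrid[:384,:512]
    c,d,_=ray(n,np.c_[u.ravel(),v.ravel()])
    return (c+d*dep.reshape(-1,1)).reshape(384,512,3)
E
python3 - <<'E'
from h import *
for n in('top','side'):
    p,d=vision.grab_frame(n); np.savez(f'{n}0.npz',p=p,d=d); cv2.imwrite(f'pics/{n}0.png',cv2.resize(p[:,:,::-1],(800,600)))
    c=cam(n); print(n,c[0],c[1],(-c[2].T@c[3]),c[2])
s=status.observe(); print(s)
E
```

```text
top [[393.54444164   0.         257.23891042]
 [  0.         393.54444164 188.77283094]
 [  0.           0.           1.        ]] -0.13148107275929075 [0.40655273 0.04213902 1.09096102] [[-0.01777375 -0.99980378 -0.00874581]
 [-0.98117579  0.01912359 -0.19216751]
 [ 0.19229706  0.00516563 -0.98132317]]
side [[365.25050296   0.         253.7287353 ]
 [  0.         365.25050296 190.3586816 ]
 [  0.           0.           1.        ]] -0.08615846810956233 [ 0.52701778 -0.63237956  0.58799993] [[ 0.99446761 -0.10499247 -0.00327948]
 [-0.06522178 -0.59269232 -0.80278386]
 [ 0.08234254  0.79855644 -0.59626111]]
{'time': 0.1, 'joints': array([-1.23502405e+00,  2.60598067e-01, -1.39227496e-01,  1.17271453e+00,
        4.62658553e-05,  1.57083155e+00]), 'joint_vel': array([ 6.08423347e-06, -7.33637235e-04,  1.75938281e-03, -5.08813637e-04,
        7.46347541e-05, -3.13314052e-04]), 'effort': array([-2.32335033e-04, -4.06508088e+01,  2.54527652e+01,  1.00758945e-02,
       -3.04906087e-05, -1.30022738e-05]), 'tool_pos': array([ 0.17279904, -0.49509935,  0.23056353]), 'eef_rot': array([ 8.15311019e-01, -5.79022608e-01, -6.97479883e-04, -5.23675990e-04]), 'ft_force': array([-0.24417551,  0.87342308, -0.64373293]), 'torque': array([-0.02996333,  0.01818859,  0.04181757]), 'finger_gap': 0.08548211400870681}
```

View pics/top0.png

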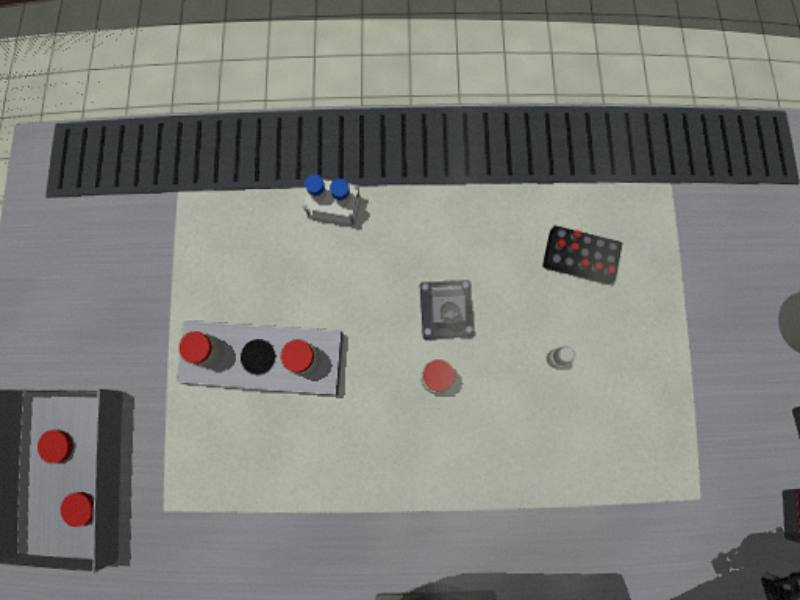

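View pics/side0.png

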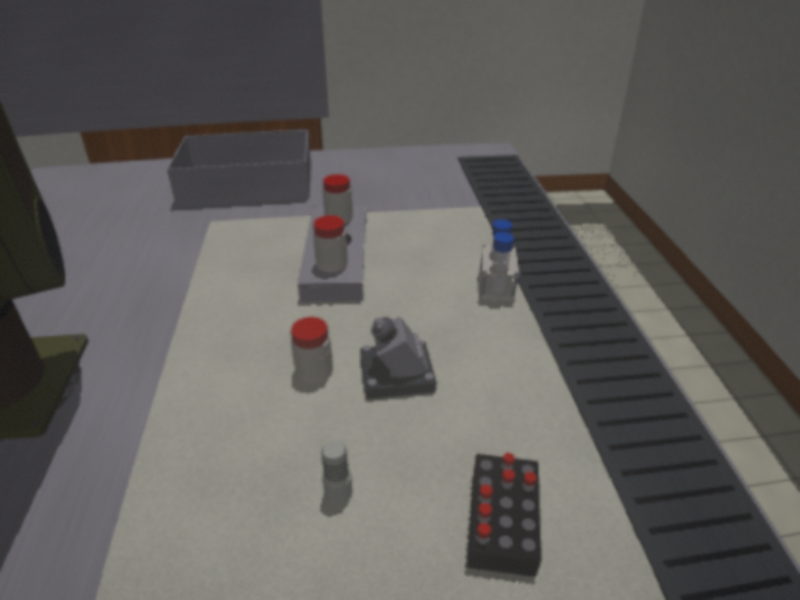

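The top view shows the jar lid at (438,376), the empty pad in the middle of the row at (258,356), the port at (447,310) and the coupler at (563,357), all in 800-wide pixels. The side view agrees with this. Next I'll measure them.

Run:
```python
from h import *
def comps(m,mn=40):
    n,l,s,c=cv2.connectedComponentsWithStats(m.astype(np.uint8)); return [(i,s[i],c[i],l==i) for i in range(1,n) if s[i,4]>=mn]
for n in('top','side'):
    f=np.load(n+'0.npz'); p,d=f['p'],f['d']; P=cloud(n,d); hsv=cv2.cvtColor(p,cv2.COLOR_RGB2HSV)
    red=((hsv[...,0]<8)|(hsv[...,0]>172))&(hsv[...,1]>130)&(hsv[...,2]>70)
    print(n,'red')
    for i,s,c,m in comps(red,60):
        q=P[m&(d>0)]; z=np.percentile(q[:,2],90); qq=q[abs(q[:,2]-np.median(q[:,2]))<.006]
        out=[c.round(1),s[:5],'depthmean',qq.mean(0).round(4)]
        zt=.084 if n=='top' and abs(c[0]-280)<15 else .124
        out.append(plane(n,c,zt)[0].round(4)); print(*out)
    if n=='top':
        # height bands from cloud, table regions
        reg=(P[...,0]>.2)&(P[...,0]<.75)&(P[...,1]>-.45)&(P[...,1]<.5)&(d>0)
        tb=P[reg&(abs(P[...,2])<.01)]; print('table z',np.median(tb[:,2]))
        dark=(hsv[...,2]<60)&reg
        for i,s,c,m in comps(dark,100): print('dark',c.round(1),s,plane(n,c,.04)[0].round(4),np.median(P[m],0).round(4))
        sh=reg&(abs(P[...,2]-.04)<.008)
        for i,s,c,m in comps(sh,300):
            print('shelf?',c.round(1),s, cv2.minAreaRect(P[m][:,:2].astype(np.float32)*1000))
        up=reg&(P[...,2]>.065)
        for i,s,c,m in comps(up,15): print('up',c.round(1),s,np.median(P[m],0).round(4),P[m].max(0).round(4),P[m].min(0).round(4))
```

```text
top red
[124.2 221.8] [115 212  19  21 305] depthmean [0.5181 0.383  0.1238] [0.518  0.3829 0.124 ]
[189.6 227.4] [180 218  20  20 326] depthmean [0.5021 0.2161 0.1243] [0.5021 0.2162 0.124 ]
[277.8 239.8] [271 231  14  19 204] depthmean [ 0.4703 -0.0025  0.0841] [ 0.4703 -0.0025  0.084 ]
[ 33.5 285.4] [ 24 275  20  21 326] depthmean [0.3521 0.6796 0.0238] [0.3573 0.6197 0.124 ]
[ 48.4 325.9] [ 39 315  20  22 344] depthmean [0.2421 0.6298 0.0238] [0.2576 0.5744 0.124 ]
table z 0.0005848367621938966
dark [363.1 161. ] [348 145  42  33 576] [ 0.6854 -0.2481  0.04  ] [ 0.6873 -0.2488  0.0341]
dark [164.6 228. ] [154 217  23  23 387] [0.5094 0.2995 0.04  ] [0.5095 0.2992 0.0406]
shelf? [373.6 161.3] [349 144  49  36 939] ((685.6793212890625, -279.8383483886719), (129.3793182373047, 73.5722427368164), 74.1804428100586)
shelf? [168.4 228.9] [ 113  205  106   48 3163] ((509.332763671875, 299.4437255859375), (281.9331970214844, 111.51448822021484), 85.4183120727539)
up [287.  195.7] [276 186  23  21 421] [ 0.5829 -0.0286  0.0855] [ 0.6138 -0.0019  0.1103] [ 0.5562 -0.0593  0.065 ]
up [127.7 223.1] [115 212  27  24 491] [0.5153 0.3752 0.1227] [0.5453 0.4077 0.1281] [0.489  0.3567 0.0652]
up [191.5 228.4] [179 217  26  24 458] [0.5003 0.2125 0.1233] [0.5283 0.2435 0.1294] [0.474  0.1881 0.0658]
up [361.3 226.8] [356 222  11  11  97] [ 0.4988 -0.2201  0.0807] [ 0.5126 -0.209   0.0857] [ 0.4855 -0.2334  0.0656]
up [280.4 240. ] [270 230  22  21 349] [ 0.4697 -0.0088  0.0838] [0.497  0.0169 0.0904] [ 0.4446 -0.0375  0.0651]
side red
[214.8 116.7] [207 112  16  11 138] depthmean [0.515  0.3739 0.1226] [0.5153 0.3636 0.124 ]
[210.  143.6] [201 138  19  13 186] depthmean [0.5    0.2091 0.1227] [0.5001 0.2029 0.124 ]
[197.6 210.6] [187 203  22  16 274] depthmean [ 0.4683 -0.0157  0.0831] [ 0.4731 -0.0658  0.124 ]
```

Run:
```python
from h import *
f=np.load('top0.npz')['p'][:,:,::-1]
a=cv2.resize(f[170:270,255:385],(780,600),interpolation=cv2.INTER_CUBIC); cv2.imwrite('pics/topz.png',a)
f=np.load('side0.npz')['p'][:,:,::-1]
a=cv2.resize(f[195:330,170:290],(533,600),interpolation=cv2.INTER_CUBIC); cv2.imwrite('pics/sidez.png',a)
```

```text
(no output)
```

View pics/topz.png

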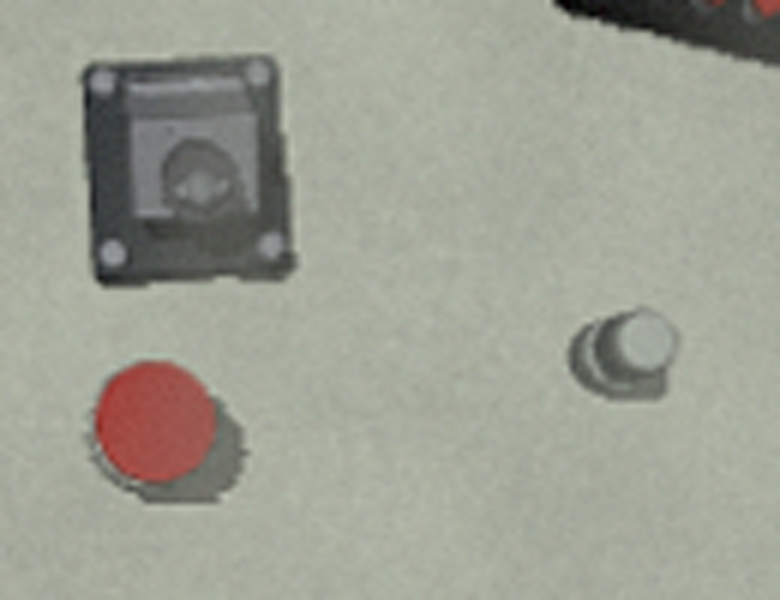

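View pics/sidez.png

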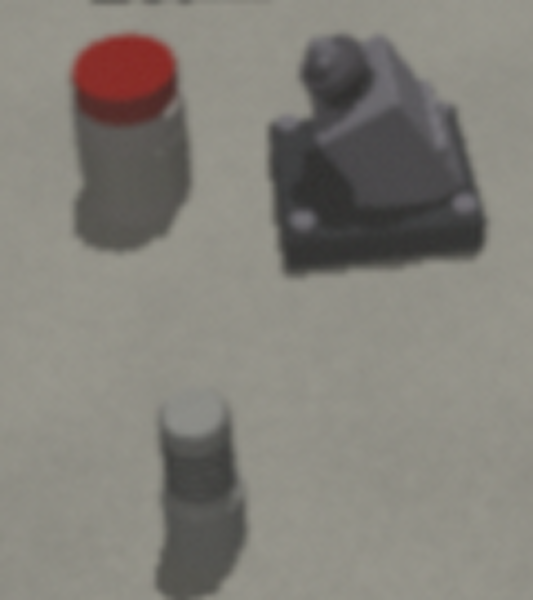

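The zoomed views show the tip, collar and four foot bolts of the port clearly in the top view. The side view shows the coupler standing with its grip end up. I'll refine the jar, coupler and port positions and compare both views.

```bash
cat >> h.py <<'E'
from scipy.spatial.transform import Rotation as Rn
def rows_to(target_pos, yaw_x):
    s=status.observe(); R=Rn.from_quat(s['eef_rot']).as_matrix()
    return R.T@(np.array(target_pos)-s['tool_pos'])*1000
E
python3 - <<'E'
from h import *
f=np.load('top0.npz'); p,d=f['p'],f['d']; P=cloud('top',d)
def band(x0,x1,y0,y1,z0,z1):
    return (P[...,0]>x0)&(P[...,0]<x1)&(P[...,1]>y0)&(P[...,1]<y1)&(P[...,2]>z0)&(P[...,2]<z1)&(d>0)
for nm,b,z in (('jar',(.42,.52,-.06,.05,.078,.09),.084),('coup',(.46,.54,-.26,-.18,.076,.088),.082),('rb',(.46,.55,.17,.26,.118,.13),.124),('ra',(.46,.56,.33,.43,.118,.13),.124)):
    m=band(*b); v,u=np.nonzero(m); (cx,cy),r=cv2.minEnclosingCircle(np.c_[u,v].astype(np.float32))
    print(nm,m.sum(),'cloud',P[m].mean(0).round(4),'centroid plane',plane('top',(u.mean(),v.mean()),z)[0].round(4),'circ',plane('top',(cx,cy),z)[0].round(4))
S=np.load('side0.npz'); PS=cloud('side',S['d']); dS=S['d']
for nm,b,z in (('jar',(.42,.52,-.06,.05,.080,.09),.084),('coup',(.46,.54,-.26,-.18,.078,.09),.082),('rb',(.46,.55,.17,.26,.12,.13),.124),('ra',(.46,.56,.33,.43,.12,.13),.124)):
    m=(PS[...,0]>b[0])&(PS[...,0]<b[1])&(PS[...,1]>b[2])&(PS[...,1]<b[3])&(PS[...,2]>b[4])&(PS[...,2]<b[5])
    v,u=np.nonzero(m); print('side',nm,m.sum(),PS[m].mean(0).round(4), plane('side',(u.mean(),v.mean()),z)[0].round(4))
b=np.array([(102,82),(258,72),(112,252),(270,242)])/6.+[255,170]-.42
B=plane('top',b,.026); print('bolts',B.round(4)); c=B.mean(0)
ax=(B[0]+B[1]-B[2]-B[3])[:2]; ay=(B[0]+B[2]-B[1]-B[3])[:2]
print('sizes',np.linalg.norm(ax)/2,np.linalg.norm(ay)/2,'yaw x',np.degrees(np.arctan2(ax[1],ax[0])),'yaw y',np.degrees(np.arctan2(-ay[0],ay[1])),'ctr',c)
m=band(.45,.7,-.12,.08,.012,.035)
print('foot rect',cv2.minAreaRect((P[m][:,:2]*1000).astype(np.float32)))
v,u=np.nonzero(band(.5,.6,-.08,.03,.09,.12))
for z0 in (.085,.09,.095,.1,.105):
    m=band(.5,.6,-.08,.03,z0,z0+.005); print(z0,m.sum(),P[m].mean(0).round(4),P[m].min(0).round(4),P[m].max(0).round(4))
print('nozz tip px',plane('top',[(200/6+255-.4,183/6+170-.4)],.107))
s=status.observe(); print(Rn.from_quat(s['eef_rot']).as_matrix().round(4))
E
```

```text
jar 321 cloud [ 0.4704 -0.0101  0.084 ] centroid plane [ 0.4704 -0.0101  0.084 ] circ [ 0.4701 -0.0103  0.084 ]
coup 81 cloud [ 0.4995 -0.2218  0.0813] centroid plane [ 0.4995 -0.2216  0.082 ] circ [ 0.4992 -0.2222  0.082 ]
rb 349 cloud [0.5025 0.2163 0.1241] centroid plane [0.5025 0.2163 0.124 ] circ [0.5023 0.2165 0.124 ]
ra 331 cloud [0.5179 0.3826 0.1237] centroid plane [0.5178 0.3825 0.124 ] circ [0.5176 0.3822 0.124 ]
side jar 301 [ 0.4667 -0.0147  0.0831] [ 0.4668 -0.016   0.084 ]
side coup 160 [ 0.4981 -0.2274  0.0815] [ 0.4981 -0.2278  0.082 ]
side rb 164 [0.4986 0.2109 0.123 ] [0.4986 0.209  0.124 ]
side ra 117 [0.5143 0.3788 0.1233] [0.5143 0.3771 0.124 ]
bolts [[ 0.63    0.0078  0.026 ]
 [ 0.6334 -0.0643  0.026 ]
 [ 0.551   0.0052  0.026 ]
 [ 0.5542 -0.0668  0.026 ]]
sizes 0.07915252739161088 0.07216513797723882 yaw x 1.8639816855332414 yaw y 2.566451969176245 ctr [ 0.5921382 -0.0295257  0.026    ]
foot rect ((548.7957763671875, -30.63229751586914), (92.6275863647461, 187.69703674316406), 89.64269256591797)
0.085 79 [ 0.5903 -0.0293  0.0873] [ 0.5562 -0.0558  0.0851] [ 0.5989 -0.0037  0.0896]
0.09 23 [ 0.5643 -0.0295  0.0917] [ 0.5584 -0.0439  0.0903] [ 0.59   -0.018   0.0946]
0.095 39 [ 0.5751 -0.0323  0.0974] [ 0.5602 -0.0464  0.095 ] [ 0.5866 -0.0154  0.0999]
0.1 47 [ 0.5738 -0.0294  0.1022] [ 0.5595 -0.0434  0.1001] [ 0.5855 -0.0152  0.1049]
0.105 18 [ 0.5687 -0.0311  0.107 ] [ 0.5611 -0.0381  0.1052] [ 0.5846 -0.0252  0.1094]
nozz tip px [[ 0.56860613 -0.02993269  0.107     ]]
[[ 3.295e-01 -9.442e-01 -5.000e-04]
 [-9.442e-01 -3.295e-01  1.700e-03]
 [-1.700e-03 -0.000e+00 -1.000e+00]]
```

```bash
cat >> h.py <<'E'
def plan(waypts, pos=None, R=None):
    """waypts: list of (pos, world_yaw_deg of tool x or None, nrows)"""
    s=status.observe()
    R=Rn.from_quat(s['eef_rot']).as_matrix() if R is None else R
    p=np.array(s['tool_pos'] if pos is None else pos,float); out=[]
    for tgt,yaw,n in waypts:
        tgt=np.array(tgt,float)
        if yaw is None: dth=0
        else:
            cur=np.arctan2(R[1,0],R[0,0]); w=(np.radians(yaw)-cur+np.pi)%(2*np.pi)-np.pi; dth=-w
        p0=p.copy()
        for i in range(n):
            des=p0+(tgt-p0)*(i+1)/n
            sh=np.round(R.T@(des-p)*1000,0 if i<n-1 else 1); th=round(dth*(i+1)/n,3)-round(dth*i/n,3)
            p=p+R@sh/1000; R=R@Rn.from_rotvec([0,0,th]).as_matrix()
            out.append([float(x) for x in sh]+[round(th,3)])
    for i in range(0,len(out),10): print(out[i:i+10])
    return p,R
E
python3 - <<'E'
from h import *
plan([((.469,-.012,.20),-5.45,14),((.469,-.012,.032),None,4)])
E
```

```text
[[-26.0, -31.0, 2.0, np.float64(-0.081)], [-23.0, -34.0, 2.0, np.float64(-0.082)], [-20.0, -35.0, 3.0, np.float64(-0.081)], [-17.0, -36.0, 2.0, np.float64(-0.082)], [-14.0, -38.0, 2.0, np.float64(-0.081)], [-11.0, -39.0, 2.0, np.float64(-0.082)], [-8.0, -40.0, 3.0, np.float64(-0.081)], [-5.0, -40.0, 2.0, np.float64(-0.081)], [-1.0, -41.0, 2.0, np.float64(-0.082)], [2.0, -40.0, 2.0, np.float64(-0.081)]]
[[5.0, -40.0, 3.0, np.float64(-0.082)], [8.0, -40.0, 2.0, np.float64(-0.081)], [12.0, -38.0, 2.0, np.float64(-0.082)], [14.8, -38.1, 2.2, np.float64(-0.081)], [0.0, 0.0, 42.0, 0.0], [0.0, 0.0, 42.0, 0.0], [0.0, 0.0, 42.0, 0.0], [0.1, 0.2, 42.0, 0.0]]
```

play_rows --pt "-26 -31 2 -0.082" --pt "-23 -34 2 -0.082" --pt "-20 -35 3 -0.082" --pt "-17 -36 2 -0.082" --pt "-14 -38 2 -0.082" --pt "-11 -39 2 -0.082" --pt "-8 -40 3 -0.082" --pt "-5 -40 2 -0.082" --pt "-1 -41 2 -0.082" --pt "2 -40 2 -0.082"

```text
time: 1.35
tool_pos: [0.3843, -0.1489, 0.209]
eef_rot: [0.979, -0.205, -0.0, -0.0]
ft_force: [0.1, -0.1, 0.5]
finger_gap: 0.0856
```

play_rows --pt "5 -40 3 -0.082" --pt "8 -40 2 -0.082" --pt "12 -38 2 -0.082" --pt "15 -38 2 -0.081" --pt "0 0 0 0"

```text
time: 1.98
tool_pos: [0.4686, -0.0098, 0.1997]
eef_rot: [0.999, -0.042, -0.0, -0.0]
ft_force: [-0.0, -0.2, 0.4]
finger_gap: 0.0855
```

Run:
```python
from h import *
plan([((.469,-.012,.032),-5.45,5)]); s=status.observe();print(s['joints'],s['time'],s['tool_pos'],Rn.from_quat(s['eef_rot']).as_matrix().round(3))
```

```text
[[0.0, 0.0, 34.0, np.float64(0.002)], [0.0, 1.0, 33.0, np.float64(0.002)], [0.0, 0.0, 34.0, np.float64(0.003)], [1.0, 1.0, 33.0, np.float64(0.002)], [-0.3, 0.3, 33.7, np.float64(0.002)]]
[-2.11017448e-02  1.81401849e-01 -3.27463898e-01  1.06226092e+00
  4.25102063e-04  1.63382256e+00] 1.975 [ 0.4685609  -0.00975269  0.19972233] [[ 0.996 -0.084 -0.   ]
 [-0.084 -0.996  0.   ]
 [-0.    -0.    -1.   ]]
```

play_rows --pt "0 1 42 0.011" --pt "0 1 42 0" --pt "0 0 42 0" --pt "0 0 41 0"

```text
time: 2.48
tool_pos: [0.4665, -0.0145, 0.0321]
eef_rot: [0.999, -0.05, -0.0, 0.0]
ft_force: [0.2, -0.2, -1.1]
finger_gap: 0.0851
```

play_rows --pt "0 0 0 0" --pt "0 0 0 0" --pt "0 0 0 0" --pt "0 0 0 0" --pt "0 0 0 0" --pt "0 0 0 0" --gripper 40

```text
time: 3.22
tool_pos: [0.4683, -0.0137, 0.0343]
eef_rot: [0.999, -0.049, 0.001, 0.0]
ft_force: [-0.7, -0.6, 6.5]
finger_gap: 0.0544
```

Run:
```python
from h import *
s=status.observe();print(s['time'],s['tool_pos'],s['finger_gap'],s['ft_force'])
p=s['tool_pos']
plan([((p[0],p[1],.12),None,3),((.507,.297,.12),-5.45,11)])
```

```text
3.225 [ 0.46833705 -0.01369156  0.03429873] 0.05440986888252335 [-0.65131052 -0.61755551  6.46461479]
[[0.0, -0.0, -29.0, 0.0], [0.0, -0.0, -28.0, 0.0], [0.2, -0.0, -28.7, 0.0], [1.0, -28.0, 0.0, np.float64(0.0)], [0.0, -29.0, 0.0, np.float64(-0.001)], [1.0, -28.0, 0.0, np.float64(0.0)], [1.0, -29.0, 0.0, np.float64(0.0)], [1.0, -28.0, 0.0, np.float64(-0.001)], [0.0, -29.0, 0.0, np.float64(0.0)], [1.0, -28.0, 0.0, np.float64(0.0)]]
[[1.0, -29.0, 0.0, np.float64(-0.001)], [1.0, -28.0, 0.0, np.float64(0.0)], [0.0, -29.0, 0.0, np.float64(-0.001)], [1.3, -28.0, 0.0, np.float64(0.0)]]
```

play_rows --pt "0 0 -40 0" --pt "0 0 -60 0" --pt "0 0 -60 0" --pt "1 -28 -5 0" --pt "1 -28 -5 0" --pt "1 -28 0 0" --pt "1 -28 0 0" --pt "1 -28 0 0" --pt "1 -28 0 0" --pt "1 -28 0 0"

```text
time: 4.47
tool_pos: [0.4934, 0.1816, 0.203]
eef_rot: [0.999, -0.049, -0.0, 0.0]
ft_force: [0.8, -0.2, -1.9]
finger_gap: 0.0541
```

play_rows --pt "1 -28 0 0" --pt "1 -28 0 0" --pt "1 -28 0 0" --pt "0 -28 0 0" --pt "0 0 0 0" --pt "0 0 0 0"

```text
time: 5.22
tool_pos: [0.5072, 0.2913, 0.2029]
eef_rot: [0.999, -0.049, -0.001, 0.001]
ft_force: [0.4, 0.4, -0.2]
finger_gap: 0.0545
```

Run:
```python
from h import *
for n in('top','side'):
    p,d=vision.grab_frame(n); np.savez(f'{n}1.npz',p=p,d=d)
    q=p[150:280,90:250] if n=='top' else p[50:200,140:300]
    cv2.imwrite(f'pics/{n}1.png',cv2.resize(q[:,:,::-1],(640,520 if n=='top' else 600),interpolation=cv2.INTER_CUBIC))
s=status.observe(); print(s['time'],s['tool_pos'],s['finger_gap'],s['ft_force'])
```

```text
5.325 [0.50745324 0.29087968 0.20317761] 0.054635926711954545 [-0.06883154 -0.0180175  -1.79186385]
```

View pics/side1.png

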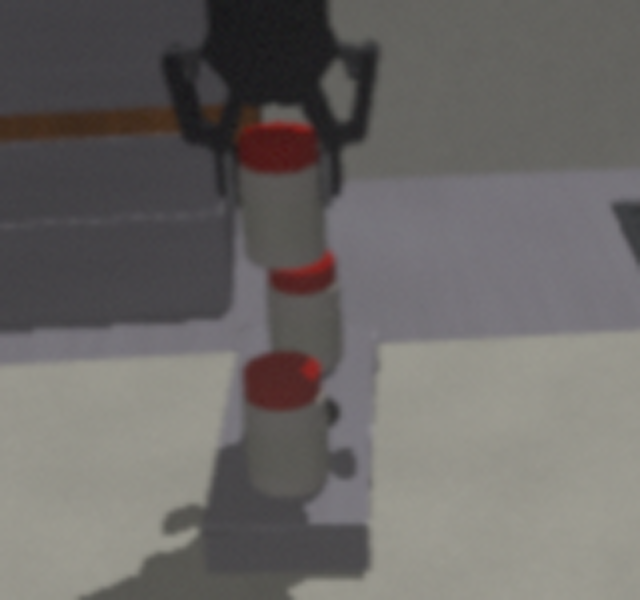

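View pics/top1.png

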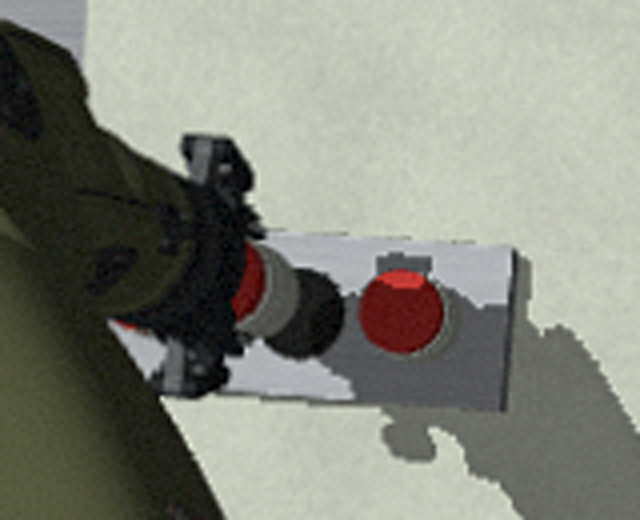

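Side view: the jar hangs upright in the fingers at about (283,195) in the crop. Top view: the lid is partly visible beside the dark pad. Next I'll check the held jar against the row.

Run:
```python
from h import *
S=np.load('side1.npz'); P=cloud('side',S['d']); hsv=cv2.cvtColor(S['p'],cv2.COLOR_RGB2HSV)
red=(((hsv[...,0]<8)|(hsv[...,0]>172))&(hsv[...,1]>120)&(hsv[...,2]>40)).astype(np.uint8)
n,l,s,c=cv2.connectedComponentsWithStats(red)
for i in range(1,n):
    if s[i,4]<80: continue
    m=(l==i)
    q=P[m]; z=np.percentile(q[:,2],95); t=q[q[:,2]>z-.004]
    print(c[i].round(1),s[i],'ztop',z.round(4),'topmean',t.mean(0).round(4),'xmid',((q[:,0].max()+q[:,0].min())/2).round(4),'ymin',np.percentile(q[:,1],2).round(4), 'x rng',q[:,0].min().round(4),q[:,0].max().round(4))
# cylinder body fit: circle fit on side points for held jar, row b and row a bodies
from scipy.optimize import least_squares
for nm,(cx,cy,z0,z1) in {'held':(.507,.29,.18,.225),'b':(.5,.213,.06,.1),'a':(.515,.38,.075,.1)}.items():
    m=(abs(P[...,0]-cx)<.026)&(abs(P[...,1]-cy)<.045)&(P[...,2]>z0)&(P[...,2]<z1)&(S['d']>0); q=P[m]
    f=lambda v:np.hypot(q[:,0]-v[0],q[:,1]-v[1])-.028
    r=least_squares(f,[cx,cy],loss='soft_l1',f_scale=.002); print(nm,m.sum(),r.x.round(4),np.sqrt(np.mean(r.fun**2)))
T=np.load('top1.npz'); PT=cloud('top',T['d']); q=PT[(abs(PT[...,0]-.51)<.04)&(abs(PT[...,1]-.29)<.05)&(abs(PT[...,2]-.2)<.03)]
r=least_squares(lambda v:np.hypot(q[:,0]-v[0],q[:,1]-v[1])-.028,[.507,.29],loss='soft_l1',f_scale=.002); print('held top',len(q),r.x.round(4),q.min(0),q.max(0))
```

```text
[208.7  86.1] [199  80  20  13 211] ztop 0.2521 topmean [0.5073 0.2887 0.2512] xmid 0.4755 ymin 0.2663 x rng 0.4205 0.5306
[216.  118.7] [208 113  15  10  84] ztop 0.1241 topmean [0.5226 0.3659 0.1228] xmid 0.5158 ymin 0.3548 x rng 0.4946 0.5371
[210.4 144.6] [202 139  18  13 189] ztop 0.1243 topmean [0.501  0.2022 0.1264] xmid 0.5031 ymin 0.188 x rng 0.4791 0.527
held 314 [0.5066 0.2948] 0.0014143955571245263
b 258 [0.4989 0.2145] 0.0013350462294783821
a 134 [0.5147 0.3827] 0.0016979269836064558
held top 177 [0.5094 0.295 ] [0.47025584 0.26611871 0.17065169] [0.54901237 0.28954512 0.22974449]
```

play_rows --pt "0 -4 10 0" --pt "0 0 40 0" --pt "0 0 40 0" --pt "0 0 25 0" --pt "0 0 8 0" --pt "0 0 2 0" --pt "0 0 0 0"

```text
time: 6.2
tool_pos: [0.509, 0.2962, 0.0793]
eef_rot: [0.999, -0.05, 0.001, -0.001]
ft_force: [0.2, 1.0, -0.2]
finger_gap: 0.0545
```

Run:
```python
from h import *
s=status.observe(); print(s['time'],s['tool_pos'],s['finger_gap'],s['ft_force'])
```

```text
6.2 [0.50902485 0.29622015 0.07934466] 0.0545386177549278 [ 0.2177009   0.99208377 -0.15611679]
```

play_rows --pt "0 0 2 0" --pt "0 0 1 0" --pt "0 0 0 0"

```text
time: 6.58
tool_pos: [0.5082, 0.2959, 0.0755]
eef_rot: [0.999, -0.049, 0.0, -0.0]
ft_force: [0.2, -0.1, -1.2]
finger_gap: 0.0542
```

play_rows --pt "0 0 1 0" --pt "0 0 0 0"

```text
time: 6.82
tool_pos: [0.5083, 0.2959, 0.0743]
eef_rot: [0.999, -0.049, 0.0, -0.0]
ft_force: [0.1, 0.6, -1.6]
finger_gap: 0.0545
```

play_rows --pt "0 0 1 0" --pt "0 0 0 0"

```text
time: 7.08
tool_pos: [0.5083, 0.2959, 0.0743]
eef_rot: [0.999, -0.049, 0.0, -0.0]
ft_force: [-1.5, -0.4, 5.2]
finger_gap: 0.0547
```

play_rows --pt "0 0 1 0" --pt "0 0 0 0"

```text
time: 7.32
tool_pos: [0.5083, 0.2959, 0.0743]
eef_rot: [0.999, -0.05, 0.0, -0.0]
ft_force: [-2.4, -1.1, 10.9]
finger_gap: 0.0545
```

play_rows --pt "0 0 -1 0" --pt "0 0 0 0" --pt "0 0 0 0" --pt "0 0 0 0" --pt "0 0 0 0" --gripper 85

```text
time: 7.95
tool_pos: [0.5081, 0.2958, 0.0731]
eef_rot: [0.999, -0.049, -0.0, 0.0]
ft_force: [-0.6, 0.7, 0.2]
finger_gap: 0.0847
```

play_rows --pt "0 0 -15 0" --pt "0 0 -40 0" --pt "0 0 -50 0" --pt "0 0 -50 0"

```text
time: 8.45
tool_pos: [0.5081, 0.2958, 0.2309]
eef_rot: [0.999, -0.049, 0.0, -0.0]
ft_force: [1.7, 0.3, 0.5]
finger_gap: 0.0852
```

Run:
```python
from h import *
n='side'
p,d=vision.grab_frame(n); np.savez(f'{n}2.npz',p=p,d=d)
q=p[50:200,140:300]
cv2.imwrite(f'pics/{n}2.png',cv2.resize(q[:,:,::-1],(640,600),interpolation=cv2.INTER_CUBIC))
s=status.observe(); print(s['time'],s['tool_pos'],s['finger_gap'],s['ft_force'],s['joints'])
P=cloud(n,d)
from scipy.optimize import least_squares
for nm,(cx,cy,z0,z1) in {'held':(.507,.297,.07,.1),'b':(.5,.213,.06,.1),'a':(.515,.38,.075,.1)}.items():
    m=(abs(P[...,0]-cx)<.026)&(abs(P[...,1]-cy)<.035)&(P[...,2]>z0)&(P[...,2]<z1)&(d>0); q=P[m]
    f=lambda v:np.hypot(q[:,0]-v[0],q[:,1]-v[1])-.028
    r=least_squares(f,[cx,cy],loss='soft_l1',f_scale=.002); print(nm,m.sum(),r.x.round(4),np.sqrt(np.mean(r.fun**2)))
```

```text
8.5 [0.51113609 0.29754482 0.2384813 ] 0.084499921239773 [2.89894722 1.13136536 4.22811578] [ 5.27174307e-01  3.62824059e-01  3.01818503e-02  1.22541205e+00
 -4.22738931e-06  2.19694156e+00]
held 34 [0.5064 0.2983] 0.0007675141104915449
b 258 [0.4987 0.2146] 0.0012540028970849672
a 22 [0.5126 0.3794] 0.0015683856616893449
```

View pics/side2.png

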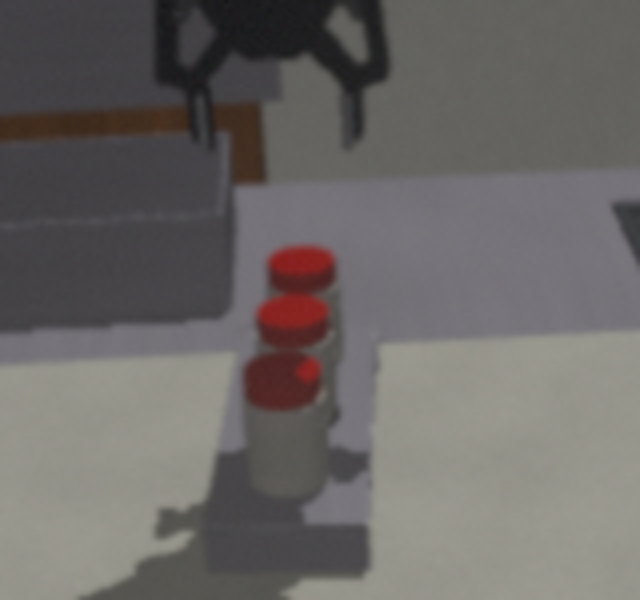

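The jar stands in line in the row: (0.506,0.298) against a row midpoint of (0.507,0.299). Moves can't tilt the tool directly, so I'll test what the arm does at its reach limit with the gripper empty and clear of everything.

play_rows --pt "32 -23 0 0" --pt "32 -23 0 0" --pt "32 -23 0 0" --pt "32 -23 0 0" --pt "32 -23 0 0" --pt "32 -23 0 0" --pt "32 -23 0 0" --pt "32 -23 0 0"

```text
time: 9.5
tool_pos: [0.7494, 0.4352, 0.2119]
eef_rot: [0.999, -0.049, 0.013, -0.008]
ft_force: [-8.7, -6.9, 6.9]
finger_gap: 0.0848
```

Run:
```python
from h import *
s=status.observe(); print(s['time'],s['tool_pos'],s['joints'],Rn.from_quat(s['eef_rot']).as_matrix().round(3))
```

```text
9.5 [0.74937922 0.4352215  0.21191816] [5.26156108e-01 1.07929234e+00 1.36560621e+00 1.82666449e+00
 2.21415784e-05 2.19597184e+00] [[ 0.995 -0.099  0.026]
 [-0.099 -0.995  0.015]
 [ 0.025 -0.018 -1.   ]]
```

play_rows --pt "32 -23 0 0" --pt "32 -23 0 0" --pt "32 -23 0 0" --pt "32 -23 0 0"

```text
time: 10.0
tool_pos: [0.8086, 0.4693, 0.1831]
eef_rot: [0.996, -0.049, 0.062, -0.041]
ft_force: [0.6, 0.0, -0.0]
finger_gap: 0.0852
```

Run:
```python
from h import *
s=status.observe(); print(s['time'],s['tool_pos'],s['joints'],Rn.from_quat(s['eef_rot']).as_matrix().round(3))
```

```text
10.0 [0.80857921 0.46927024 0.18313881] [5.25842863e-01 1.11797059e+00 1.36519994e+00 1.66906776e+00
 3.86154069e-05 2.19562062e+00] [[ 0.987 -0.093  0.128]
 [-0.103 -0.992  0.075]
 [ 0.12  -0.087 -0.989]]
```

The tilt grows as I push past the reach limit: tool z is now 8.5° outward. So this is a way to tilt the tool. I'll fit a planar arm model to predict where a tilt can be added or removed.

```bash
cat > kin.py <<'E'
import numpy as np
S=[([-1.235,2.60598067e-01,-1.39227496e-01,1.17271453],[0.17279904,-0.49509935,0.23056353]),
([-.0211,1.81401849e-01,-3.27463898e-01,1.06226092],[0.4685609,-0.00975269,0.19972233]),
([.527,3.62824059e-01,3.01818503e-02,1.22541205],[0.51113609,0.29754482,0.2384813]),
([.526,1.07929234,1.36560621,1.82666449],[0.74937922,0.4352215,0.21191816]),
([.526,1.11797059,1.36519994,1.66906776],[0.80857921,0.46927024,0.18313881])]
def basis(j2,j3,j4):
    return [np.exp(-1j*j2),np.exp(-1j*(j2-j3)),np.exp(-1j*(j2-j3+j4))]
def fit():
    A=[];b=[]
    for j,p in S:
        e=basis(*j[1:]); r=np.hypot(p[0],p[1])
        # unknown: h, A(re,im),B(re,im),C(re)
        row=[1j]+[e[0],1j*e[0],e[1],1j*e[1],e[2]]
        for f in(np.real,np.imag): A.append([f(v) for v in row])
        b+= [r,p[2]]
    A=np.array(A);b=np.array(b); x,res,rk,sv=np.linalg.lstsq(A,b,rcond=None); return x,A@x-b,sv
E
python3 - <<'E'
from kin import *
print(*[v.round(4) for v in fit()])
E
```

```text
[0.2183 0.     0.5672 0.3859 0.0605 0.4413] [ 0.  0. -0. -0.  0.  0. -0.  0.  0. -0.] [4.3175 2.9462 1.1594 1.1507 0.0979 0.0304]
```

```bash
cat >> kin.py <<'E'
X=[0.2183,0.,0.5672,0.3859,0.0605,0.4413]
LIM=np.array([[-.83,1.72],[-1.28,1.37],[-1.9,2.12]])
def fk(q):
    e=basis(*q); c=1j*X[0]+(X[1]+1j*X[2])*e[0]+(X[3]+1j*X[4])*e[1]+X[5]*e[2]
    return np.array([c.real,c.imag,q[0]-q[1]+q[2]])
from scipy.optimize import least_squares
def ik(t,q0,w):
    return least_squares(lambda q:(fk(q)-t)*[1,1,w],np.clip(q0,LIM[:,0]+1e-4,LIM[:,1]-1e-4),bounds=(LIM[:,0],LIM[:,1])).x
E
python3 - <<'E'
from kin import *
# calibrate outward
for w in (.05,.1,.2,.3,.4,.6,1):
    q=np.array([.3628,.0302,1.2254]); t=fk(q); o=[]
    for k in range(12):
        t=t+np.array([.0394*np.sin(t[2]),.0394*np.cos(t[2]),0]); q=ik(t,q,w); t=fk(q)
        o.append((round(t[0],3),round(t[1],3),round(90-np.degrees(t[2]),1)))
    print(w,o[6],o[7],o[9],o[11])
# inner limit
for z in (.15,.25,.35,.45,.55,.65,.8):
    ok=[]
    for r in np.arange(.0,.95,.01):
        t=np.array([r,z,np.pi/2]); q=ik(t,[.2,-.2,1.2],.3)
        if np.abs(fk(q)-t).max()<1e-3: ok.append(r)
    print(z,ok[0] if ok else None,ok[-1] if ok else None)
E
```

```text
0.05 (np.float64(0.867), np.float64(0.242), np.float64(3.8)) (np.float64(0.906), np.float64(0.244), np.float64(8.7)) (np.float64(0.982), np.float64(0.259), np.float64(18.7)) (np.float64(1.055), np.float64(0.287), np.float64(28.8))
0.1 (np.float64(0.866), np.float64(0.241), np.float64(3.7)) (np.float64(0.904), np.float64(0.243), np.float64(8.4)) (np.float64(0.978), np.float64(0.256), np.float64(18.0)) (np.float64(1.048), np.float64(0.281), np.float64(27.7))
0.2 (np.float64(0.863), np.float64(0.24), np.float64(3.2)) (np.float64(0.897), np.float64(0.239), np.float64(7.3)) (np.float64(0.962), np.float64(0.245), np.float64(15.6)) (np.float64(1.026), np.float64(0.263), np.float64(24.0))
0.3 (np.float64(0.86), np.float64(0.238), np.float64(2.7)) (np.float64(0.889), np.float64(0.234), np.float64(6.0)) (np.float64(0.945), np.float64(0.233), np.float64(12.7)) (np.float64(0.999), np.float64(0.241), np.float64(19.6))
0.4 (np.float64(0.858), np.float64(0.237), np.float64(2.3)) (np.float64(0.882), np.float64(0.23), np.float64(4.8)) (np.float64(0.929), np.float64(0.222), np.float64(10.1)) (np.float64(0.974), np.float64(0.222), np.float64(15.5))
0.6 (np.float64(0.854), np.float64(0.235), np.float64(1.7)) (np.float64(0.872), np.float64(0.225), np.float64(3.2)) (np.float64(0.906), np.float64(0.208), np.float64(6.5)) (np.float64(0.939), np.float64(0.196), np.float64(9.8))
1 (np.float64(0.851), np.float64(0.233), np.float64(1.2)) (np.float64(0.863), np.float64(0.22), np.float64(1.8)) (np.float64(0.887), np.float64(0.196), np.float64(3.3)) (np.float64(0.909), np.float64(0.174), np.float64(4.8))
0.15 0.0 0.88
0.25 0.0 0.8300000000000001
0.35 0.0 0.76
0.45 0.0 0.67
0.55 0.07 0.52
0.65 None None
0.8 None None
```

```bash
cat >> h.py <<'E'
def plan2(waypts, pos=None, R=None, dec=0):
    """waypts: (pos, total turn about tool z, nrows)"""
    s=status.observe()
    R=Rn.from_quat(s['eef_rot']).as_matrix() if R is None else R
    p=np.array(s['tool_pos'] if pos is None else pos,float); out=[]
    for tgt,dth,n in waypts:
        p0=p.copy(); tgt=np.array(tgt,float)
        for i in range(n):
            des=p0+(tgt-p0)*(i+1)/n
            sh=np.round(R.T@(des-p)*1000,dec if i<n-1 else 1); th=round(round(dth*(i+1)/n,3)-round(dth*i/n,3),3)
            p=p+R@sh/1000; R=R@Rn.from_rotvec([0,0,th]).as_matrix()
            out.append([float(x) for x in sh]+[float(th)])
    for i in range(0,len(out),10): print(out[i:i+10])
    return p,R
E
python3 - <<'E'
from h import *
from scipy.optimize import least_squares
S=np.load('side0.npz'); P=cloud('side',S['d']); T=np.load('top0.npz'); PT=cloud('top',T['d'])
for nm,P,d in (('side',P,S['d']),('top',PT,T['d'])):
  for z0,z1,rad in((.042,.076,.014),(.004,.03,.017)):
    m=(abs(P[...,0]-.499)<.022)&(abs(P[...,1]+.223)<.028)&(P[...,2]>z0)&(P[...,2]<z1)&(d>0);q=P[m]
    r=least_squares(lambda v:np.hypot(q[:,0]-v[0],q[:,1]-v[1])-rad,[.499,-.223],loss='soft_l1',f_scale=.002); print(nm,m.sum(),r.x.round(4),np.sqrt(np.mean(r.fun**2)).round(4))
# wall/outer obstacles
P=PT; m=(P[...,0]>.78)&(P[...,0]<1.3)&(abs(P[...,1])<.3)&(T['d']>0)&(P[...,2]>.02); print('outer high',m.sum(), P[m].min(0) if m.sum() else '')
s=status.observe(); R=Rn.from_quat(s['eef_rot']).as_matrix(); print(s['tool_pos'],R.round(4))
th=np.arctan2(-R[2,0],R[2,1]); print('th',th)
p,R=plan2([((.62,.31,.29),.45,7),((.499,-.2235,.17),th-.45,11)])
print(p,R.round(3))
E
```

```text
side 191 [ 0.4982 -0.2251] 0.0007
side 153 [ 0.4987 -0.2246] 0.0005
top 42 [ 0.4998 -0.2233] 0.0005
top 35 [ 0.5003 -0.2228] 0.0029
outer high 384 [0.78001728 0.12262524 0.02541334]
[0.80857921 0.46927024 0.18313881] [[ 0.9873 -0.0932  0.1283]
 [-0.1033 -0.9919  0.0745]
 [ 0.1203 -0.0868 -0.9889]]
th -2.1958779371465433
[[-22.0, 24.0, -20.0, 0.064], [-21.0, 25.0, -20.0, 0.065], [-19.0, 26.0, -21.0, 0.064], [-18.0, 28.0, -20.0, 0.064], [-15.0, 29.0, -20.0, 0.064], [-14.0, 29.0, -20.0, 0.065], [-12.1, 30.8, -20.7, 0.064], [15.0, 48.0, 6.0, -0.241], [4.0, 51.0, 6.0, -0.24], [-9.0, 50.0, 5.0, -0.241]]
[[-20.0, 46.0, 6.0, -0.24], [-31.0, 40.0, 6.0, -0.241], [-39.0, 32.0, 6.0, -0.24], [-46.0, 21.0, 5.0, -0.241], [-50.0, 10.0, 6.0, -0.24], [-50.0, -3.0, 6.0, -0.241], [-49.0, -14.0, 6.0, -0.24], [-43.6, -25.3, 5.3, -0.241]]
[ 0.49899812 -0.22352826  0.17003133] [[-0.502  0.855  0.128]
 [ 0.865  0.497  0.075]
 [-0.     0.148 -0.989]]
```

Run:
```python
from kin import *
for r0,z0 in((.7,.25),(.7,.35),(.6,.45),(.55,.5)):
  for ang in (0,30,60):
    t=np.array([r0,z0,np.radians(81.5)]); q=ik(t,[.6,.6,1.5],.65); o=[]
    for k in range(20):
        a=np.radians(ang)+ (np.pi/2-t[2])*0
        t=t+np.array([.06*np.cos(a),.06*np.sin(a),0]); q=ik(t,q,.65); t=fk(q); o.append((round(t[0],2),round(t[1],2),round(90-np.degrees(t[2]),1)))
    print(r0,z0,ang,*[tuple(float(x) for x in v) for v in o[3::4]])
```

```text
0.7 0.25 0 (0.92, 0.24, 9.9) (1.02, 0.18, 18.7) (1.12, 0.12, 27.9) (1.2, 0.08, 37.1) (1.27, 0.05, 46.0)
0.7 0.25 30 (0.87, 0.34, 11.3) (0.94, 0.36, 20.9) (1.01, 0.39, 30.6) (1.08, 0.41, 40.4) (1.15, 0.44, 50.1)
0.7 0.25 60 (0.79, 0.43, 10.6) (0.79, 0.51, 19.6) (0.8, 0.59, 28.9) (0.82, 0.66, 38.5) (0.85, 0.73, 48.2)
0.7 0.35 0 (0.89, 0.32, 11.9) (1.0, 0.24, 20.3) (1.11, 0.18, 29.2) (1.19, 0.13, 38.3) (1.26, 0.1, 47.2)
0.7 0.35 30 (0.83, 0.41, 13.6) (0.91, 0.42, 23.0) (0.99, 0.44, 32.7) (1.07, 0.46, 42.4) (1.14, 0.48, 52.1)
0.7 0.35 60 (0.75, 0.49, 13.2) (0.76, 0.56, 22.3) (0.78, 0.63, 31.6) (0.8, 0.69, 41.2) (0.84, 0.76, 51.0)
0.6 0.45 0 (0.8, 0.42, 11.0) (0.93, 0.34, 18.6) (1.05, 0.27, 27.0) (1.15, 0.21, 35.9) (1.24, 0.16, 44.9)
0.6 0.45 30 (0.74, 0.5, 13.1) (0.83, 0.5, 22.1) (0.93, 0.5, 31.5) (1.01, 0.51, 41.1) (1.09, 0.53, 50.7)
0.6 0.45 60 (0.66, 0.57, 13.5) (0.68, 0.62, 22.3) (0.7, 0.67, 31.4) (0.74, 0.73, 40.9) (0.78, 0.79, 50.6)
0.55 0.5 0 (0.76, 0.47, 10.8) (0.9, 0.38, 17.9) (1.02, 0.31, 26.1) (1.13, 0.24, 34.8) (1.22, 0.19, 43.7)
0.55 0.5 30 (0.7, 0.54, 13.2) (0.79, 0.53, 21.8) (0.89, 0.53, 31.0) (0.98, 0.54, 40.5) (1.07, 0.55, 50.1)
0.55 0.5 60 (0.61, 0.6, 14.1) (0.64, 0.65, 22.8) (0.67, 0.69, 31.9) (0.71, 0.75, 41.3) (0.76, 0.8, 51.0)
```

Run:
```python
from h import *
s=status.observe(); R=Rn.from_quat(s['eef_rot']).as_matrix()
th=np.arctan2(-R[2,0],R[2,1])+np.pi; print('th',th)
tz=R[:,2]; g=np.array([.4992,-.2240,.062])+.019*tz; print(g)
p,R=plan2([((.62,.31,.29),.4,7),((g[0],g[1],.16),th-.4,12)])
print(p,R.round(3))
```

```text
th 0.9457147164432498
[ 0.50163843 -0.22258402  0.0432104 ]
[[-22.0, 24.0, -20.0, 0.057], [-21.0, 25.0, -20.0, 0.057], [-20.0, 26.0, -21.0, 0.057], [-18.0, 27.0, -20.0, 0.058], [-16.0, 28.0, -20.0, 0.057], [-15.0, 30.0, -20.0, 0.057], [-13.4, 29.4, -20.7, 0.057], [12.0, 45.0, 6.0, 0.045], [14.0, 44.0, 6.0, 0.046], [16.0, 43.0, 6.0, 0.045]]
[[18.0, 43.0, 7.0, 0.046], [20.0, 42.0, 6.0, 0.045], [21.0, 41.0, 6.0, 0.046], [24.0, 40.0, 6.0, 0.045], [25.0, 39.0, 6.0, 0.046], [27.0, 37.0, 6.0, 0.045], [29.0, 37.0, 6.0, 0.046], [30.0, 35.0, 6.0, 0.045], [32.2, 33.3, 6.6, 0.046]]
[ 0.50163928 -0.22257245  0.16003079] [[ 0.502 -0.855  0.128]
 [-0.865 -0.496  0.075]
 [-0.    -0.148 -0.989]]
```

play_rows --pt "-22 24 -20 0.057" --pt "-21 25 -20 0.057" --pt "-20 26 -21 0.057" --pt "-18 27 -20 0.058" --pt "-16 28 -20 0.057" --pt "-15 30 -20 0.057" --pt "-13 29 -21 0.057" --pt "12 45 6 0.045" --pt "14 44 6 0.046" --pt "16 43 6 0.045"

```text
time: 11.25
tool_pos: [0.6081, 0.1822, 0.2565]
eef_rot: [0.95, -0.303, 0.05, -0.055]
ft_force: [1.5, -0.8, -0.4]
finger_gap: 0.0846
```

play_rows --pt "18 43 7 0.046" --pt "20 42 6 0.045" --pt "21 41 6 0.046" --pt "24 40 6 0.045" --pt "25 39 6 0.046" --pt "27 37 6 0.045" --pt "29 37 6 0.046" --pt "30 35 6 0.045" --pt "32 33 6 0.046" --pt "0 0 0 0"

```text
time: 12.5
tool_pos: [0.5262, -0.2206, 0.1594]
eef_rot: [0.868, -0.491, 0.038, -0.063]
ft_force: [0.5, 0.4, 0.2]
finger_gap: 0.0851
```

Run:
```python
from h import *
s=status.observe(); R=Rn.from_quat(s['eef_rot']).as_matrix(); print(s['time'],s['tool_pos'],s['joints'],R.round(4))
th=np.arctan2(-R[2,0],R[2,1])+np.pi; th=(th+np.pi)%(2*np.pi)-np.pi; print('th',th, 'tilt',np.degrees(np.arccos(-R[2,2])),np.degrees(np.arctan2(R[1,2],R[0,2])))
g=np.array([.4992,-.2240,.062])+.019*R[:,2]; print(g)
p,R=plan2([((g[0],g[1],.10),0,2),(g,0,2)])
```

```text
12.5 [ 0.52622195 -0.22062802  0.15939572] [-0.46577502  0.31776684 -0.26055779  0.91077035  0.12268277  2.14052399] [[ 0.5142 -0.8482  0.1273]
 [-0.8577 -0.509   0.073 ]
 [ 0.0029 -0.1467 -0.9892]]
th 0.019970867417405724 tilt 8.438762924428664 29.813488062564236
[ 0.50161926 -0.22261372  0.04320571]
[[-6.0, 15.0, 28.0, 0.0], [-5.1, 15.6, 27.5, 0.0], [-0.0, 4.0, 28.0, 0.0], [-0.2, 4.3, 28.2, 0.0]]
```

play_rows --pt "-6 15 28 0.01" --pt "-5 16 27 0.01" --pt "0 4 28 0" --pt "0 4 28 0" --pt "0 0 0 0"

```text
time: 13.12
tool_pos: [0.501, -0.2182, 0.0428]
eef_rot: [0.864, -0.498, 0.035, -0.064]
ft_force: [0.1, 0.9, -0.2]
finger_gap: 0.0852
```

Run:
```python
from h import *
s=status.observe(); R=Rn.from_quat(s['eef_rot']).as_matrix(); print(s['time'],s['tool_pos'],R.round(4))
g=np.array([.4992,-.2240,.062])+.019*R[:,2]; print(R.T@(g-s['tool_pos'])*1000)
```

```text
13.125 [ 0.50095124 -0.21821492  0.04278324] [[ 0.5023 -0.8558  0.1239]
 [-0.8647 -0.4965  0.0763]
 [-0.0038 -0.1455 -0.9894]]
[ 4.04982223  1.57501249 -0.67069266]
```

play_rows --pt "4 1.5 0 -0.01" --pt "0 0 0 0"

```text
time: 13.38
tool_pos: [0.5047, -0.225, 0.0454]
eef_rot: [0.866, -0.494, 0.039, -0.064]
ft_force: [-0.3, 0.9, -0.2]
finger_gap: 0.0852
```

play_rows --pt "0 0 0 0" --pt "0 0 0 0" --pt "0 0 0 0" --pt "0 0 0 0" --pt "0 0 0 0" --pt "0 0 0 0" --pt "0 0 0 0" --gripper 15

```text
time: 14.25
tool_pos: [0.503, -0.2239, 0.0438]
eef_rot: [0.866, -0.494, 0.037, -0.064]
ft_force: [-1.6, 2.0, 6.0]
finger_gap: 0.027
```

Run:
```python
from h import *
s=status.observe(); R=Rn.from_quat(s['eef_rot']).as_matrix(); print(s['time'],s['tool_pos'],s['finger_gap'],s['ft_force'],R.round(4),s['joints'])
np.savez('grasp.npz',p=s['tool_pos'],R=R)
for n in('side','top'):
    p,d=vision.grab_frame(n); np.savez(f'{n}3.npz',p=p,d=d)
q=np.load('side3.npz')['p'][200:350,140:300]
cv2.imwrite(f'pics/side3.png',cv2.resize(q[:,:,::-1],(640,600),interpolation=cv2.INTER_CUBIC))
```

```text
14.25 [ 0.50296453 -0.2239346   0.04383733] 0.026951278098022377 [-1.61239402  1.97306776  5.97097822] [[ 5.098e-01 -8.508e-01  1.273e-01]
 [-8.603e-01 -5.043e-01  7.440e-02]
 [ 9.000e-04 -1.475e-01 -9.891e-01]] [-0.49214644  0.4029711  -0.47675472  0.61331852  0.12612044  2.11933471]
```

View pics/side3.png

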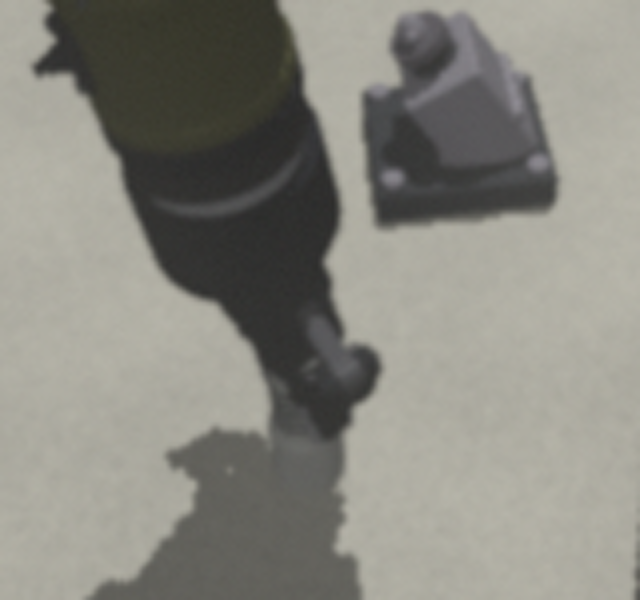

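Side view: the fingers hold the coupler's grip at about (310,390) in the crop, and the skirt stands upright below. Next I'll find the coupler's exact spot in the tool frame.

Run:
```python
from h import *
from scipy.optimize import least_squares
g=np.load('grasp.npz'); R=g['R']; gp=g['p']-.019*R[:,2]; print('grasp pt',gp.round(4))
D=np.load('side3.npz'); P=cloud('side',D['d'])
for z0,z1 in((.004,.03),(.004,.016),(.014,.03)):
    m=(abs(P[...,0]-.4995)<.022)&(abs(P[...,1]+.225)<.028)&(P[...,2]>z0)&(P[...,2]<z1)&(D['d']>0);q=P[m]
    r=least_squares(lambda v:np.hypot(q[:,0]-v[0],q[:,1]-v[1])-.017,[.499,-.223],loss='soft_l1',f_scale=.002); print(m.sum(),r.x.round(4),np.sqrt(np.mean(r.fun**2)).round(4))
    d=np.array([*r.x,.0626])-gp; print('offset in tool xy (side cam)',(R.T@d*1000).round(2))
```

```text
grasp pt [ 0.5005 -0.2253  0.0626]
156 [ 0.4998 -0.2265] 0.0006
offset in tool xy (side cam) [ 0.63  1.25 -0.16]
74 [ 0.4996 -0.2264] 0.0005
offset in tool xy (side cam) [ 0.41  1.33 -0.17]
95 [ 0.4999 -0.2266] 0.0006
offset in tool xy (side cam) [ 0.75  1.16 -0.14]
```

```bash
cat > noz.py <<'E'
from h import *
from scipy.optimize import least_squares
yaw=np.radians(2.2)
def axes(yaw):
    x=np.array([np.cos(yaw),np.sin(yaw),0]); y=np.array([-np.sin(yaw),np.cos(yaw),0]); z=np.array([0,0,1.])
    az=-.5*x+.8660254*z; ax=np.cross(y,az); return ax,y,az
def fitn(n,files,o0,verbose=False):
    Ps=[]
    for f in files:
        D=np.load(f); P=cloud(n,D['d']); m=(np.linalg.norm(P-(o0+.02*axes(yaw)[2]),axis=2)<.03)&(D['d']>0); Ps.append(P[m])
    P=np.vstack(Ps); ax,ay,az=axes(yaw)
    def dist(v):
        q=P-(o0+np.array([v[0],v[1],0])); s=q@az; rho=np.hypot(q@ax,q@ay)
        # signed distance to collar cylinder (12..20, r17) and neck cyl (20..25,r8), cone 25..34 r8->r4, base plane s=0
        def box(s,rho,a,b,r):
            ds=np.maximum(a-s,s-b); dr=rho-r
            return np.where((ds>0)&(dr>0),np.hypot(ds,dr),np.maximum(ds,dr))
        d=np.minimum(box(s,rho,.012,.020,.017),box(s,rho,.012,.030,.008))
        d=np.minimum(d,box(s,rho,0,.012,.0105))
        return np.where(abs(d)<abs(s),d,s)   # sloping face is s=0
    r=least_squares(dist,[0,0],loss='soft_l1',f_scale=.001,diff_step=1e-3,x_scale=.001)
    return o0[:2]+r.x, np.sqrt(np.median(r.fun**2)), len(P)
E
python3 - <<'E'
from noz import *
for n in('side','top'):
  for o in((.58,-.03),(.577,-.033),(.582,-.028)):
    print(n,fitn(n,[n+'0.npz']+(['side3.npz'] if n=='side' else []),np.array([*o,.078])))
# side bolts / foot
b=None
T=np.load('top0.npz');P=cloud('top',T['d'])
for n,f in(('side','side3.npz'),('top','top0.npz')):
    D=np.load(f);P=cloud(n,D['d']); m=(P[...,0]>.53)&(P[...,0]<.66)&(abs(P[...,1]+.03)<.07)&(abs(P[...,2]-.022)<.004)
    print(n,m.sum(),cv2.minAreaRect((P[m][:,:2]*1000).astype(np.float32)))
E
```

```text
side (array([ 0.57636419, -0.0323098 ]), np.float64(0.0007308418086115097), 611)
side (array([ 0.57620629, -0.03234455]), np.float64(0.0007424777067584487), 593)
side (array([ 0.57641419, -0.03228989]), np.float64(0.0007686190788374197), 605)
top (array([ 0.57882274, -0.03112746]), np.float64(0.0010749086492586341), 222)
top (array([ 0.57855374, -0.03116135]), np.float64(0.0011165848506941509), 189)
top (array([ 0.57931497, -0.03099752]), np.float64(0.001061110008871696), 248)
side 657 ((587.7569580078125, -34.87351989746094), (99.8431167602539, 92.12596130371094), 1.6868480443954468)
top 538 ((591.513916015625, -30.491230010986328), (100.62361907958984, 90.17481231689453), 2.137180805206299)
```

```bash
cat >> noz.py <<'E'
g=np.load('grasp.npz'); RG,PG=g['R'],g['p']
YT=.0002
_gp=PG-.019*RG[:,2]+YT*RG[:,1]
CT=RG.T@np.array([0,0,1.])            # coupler axis in tool
MT=RG.T@(np.array([_gp[0],_gp[1],0])-PG) # mouth in tool (jaw-centred at the grasp height)
def coup():
    s=status.observe(); R=Rn.from_quat(s['eef_rot']).as_matrix(); c=R@CT
    return s,R,c,s['tool_pos']+R@MT
E
python3 - <<'E'
from noz import *
print(CT.round(4),MT.round(4))
plan2([((.503,-.224,.10),0,2),((.68,.024,.40),0,8)])
E
```

```text
[ 9.000e-04 -1.475e-01 -9.891e-01] [-0.0001  0.0094  0.0429]
[[0.0, -4.0, -28.0, 0.0], [0.1, -4.3, -27.6, 0.0], [-15.0, -40.0, -32.0, 0.0], [-16.0, -40.0, -32.0, 0.0], [-15.0, -40.0, -32.0, 0.0], [-15.0, -40.0, -32.0, 0.0], [-16.0, -40.0, -32.0, 0.0], [-15.0, -40.0, -32.0, 0.0], [-16.0, -40.0, -32.0, 0.0], [-14.9, -39.9, -31.7, 0.0]]
```

play_rows --pt "0 -4 -28 0" --pt "0 -4 -28 0" --pt "-15 -40 -32 0" --pt "-16 -40 -32 0" --pt "-15 -40 -32 0" --pt "-15 -40 -32 0" --pt "-16 -40 -32 0" --pt "-15 -40 -32 0" --pt "-16 -40 -32 0" --pt "-15 -40 -32 0"

```text
time: 15.6
tool_pos: [0.6804, 0.0247, 0.4007]
eef_rot: [0.866, -0.494, 0.037, -0.063]
ft_force: [2.3, 0.3, -2.3]
finger_gap: 0.0263
```

Run:
```python
from noz import *
s,R,c,m=coup(); print(s['time'],s['tool_pos'],s['finger_gap'],s['joints'],c,m)
d=np.array([np.cos(.035),np.sin(.035),0])*np.cos(.6)+np.array([0,0,np.sin(.6)])
print((R.T@d*60).round(1))
```

```text
15.6 [0.68044877 0.02472749 0.40067071] 0.026275962990475483 [2.06828941e-03 4.55466595e-01 5.85025764e-01 1.57252810e+00
 7.28486520e-02 2.61345827e+00] [3.78756505e-04 1.38595770e-03 9.99998968e-01] [0.67784204 0.02315196 0.3568365 ]
[ 23.8 -48.  -27.1]
```

play_rows --pt "24 -48 -27 0" --pt "24 -48 -27 0" --pt "24 -48 -27 0" --pt "24 -48 -27 0" --pt "24 -48 -27 0"

```text
time: 16.23
tool_pos: [0.6921, 0.0225, 0.4807]
eef_rot: [0.868, -0.493, 0.018, -0.059]
ft_force: [0.0, -0.4, -0.7]
finger_gap: 0.0268
```

```bash
cat > chk.py <<'E'
from noz import *
import sys
s,R,c,m=coup(); print(s['time'],s['tool_pos'].round(4),s['finger_gap'],s['joints'].round(3),'c',c.round(4),'tilt',np.degrees(np.arccos(c[2])).round(2),'az',np.degrees(np.arctan2(-c[1],-c[0])).round(2),'mouth',m.round(4),'F',s['ft_force'].round(1))
E
python3 - <<'E'
from chk import *
d=np.array([np.cos(.035),np.sin(.035),0])*np.cos(.5)+np.array([0,0,np.sin(.5)])
print((R.T@d*60).round(1))
E
```

```text
16.225 [0.6921 0.0225 0.4807] 0.026781461025592875 [-0.007  0.729  1.365  2.117  0.086  2.602] c [ 0.0375 -0.0102  0.9992] tilt 2.23 az 164.82 mouth [0.6879 0.0214 0.437 ] F [ 0.  -0.4 -0.7]
[ 24.6 -49.3 -23.7]
```

Run:
```python
from noz import *
p,R=plan2([((.81,.0285,.27),0,5)])
d=np.array([np.cos(.035),np.sin(.035),0])*np.cos(.2)+np.array([0,0,np.sin(.2)])
print((R.T@d*60).round(1))
```

```text
[[12.0, -16.0, 44.0, 0.0], [12.0, -15.0, 44.0, 0.0], [13.0, -16.0, 44.0, 0.0], [12.0, -16.0, 44.0, 0.0], [11.9, -15.3, 44.2, 0.0]]
[ 28.  -52.7  -6.4]
```

play_rows --pt "12 -16 44 0" --pt "12 -16 44 0" --pt "12 -16 44 0" --pt "12 -16 44 0" --pt "12 -16 44 0" --pt "28 -53 -6 0" --pt "28 -53 -6 0" --pt "28 -53 -6 0"

```text
time: 17.23
tool_pos: [0.7522, 0.023, 0.3014]
eef_rot: [0.868, -0.49, -0.076, -0.015]
ft_force: [0.5, -1.9, -13.9]
finger_gap: 0.027
```

Run:
```python
from chk import *
d=np.array([np.cos(.035),np.sin(.035),0])*np.cos(.2)+np.array([0,0,np.sin(.2)])
print((R.T@d*60).round(1))
```

```text
17.225 [0.7522 0.023  0.3014] 0.026960516250386375 [-0.012  0.97   1.348  2.068  0.099  2.58 ] c [ 0.2415 -0.0235  0.9701] tilt 14.05 az 174.45 mouth [0.7391 0.0224 0.2595] F [  0.5  -1.9 -13.9]
[ 26.4 -50.6 -18.4]
```

Run:
```python
from noz import *
p,R=plan2([((.745,.026,.21),0,3),((.80,.028,.21),0,1)])
d=np.array([np.cos(.035),np.sin(.035),0])*np.cos(.1)+np.array([0,0,np.sin(.1)])
print((R.T@d*60).round(1))
```

```text
[[2.0, 0.0, 30.0, 0.0], [3.0, 0.0, 31.0, 0.0], [2.2, 0.2, 30.5, 0.0], [26.2, -47.9, -6.2, 0.0]]
[ 27.7 -51.7 -12.7]
```

play_rows --pt "2 0 30 0" --pt "3 0 31 0" --pt "2 0 30 0" --pt "26 -48 -6 0" --pt "28 -52 -12 0" --pt "28 -52 -12 0"

```text
time: 17.98
tool_pos: [0.7354, 0.0212, 0.3056]
eef_rot: [0.868, -0.487, -0.094, -0.012]
ft_force: [-0.4, 0.5, -1.6]
finger_gap: 0.0267
```

Run:
```python
from chk import *
d=np.array([np.cos(.035),np.sin(.035),0])*np.cos(.15)+np.array([0,0,np.sin(.15)])
print((R.T@d*60).round(1))
```

```text
17.975 [0.7354 0.0212 0.3056] 0.026722697916499644 [-0.019  0.975  1.365  2.117  0.109  2.565] c [ 0.2761 -0.034   0.9605] tilt 16.15 az 172.97 mouth [0.7209 0.0211 0.2642] F [-0.4  0.5 -1.6]
[ 26.8 -50.7 -17.6]
```

The push went the wrong way: with joints 3 and 4 both at their limits, the tilt turned inward. I'll replay those rows in the planar model before pushing again.

```bash
cat > sim.py <<'E'
from kin import *
def step(q,dr,dz,w,mode):
    """world dr,dz"""
    t=fk(q)+np.array([dr,dz,0])
    if mode=='opt':
        return ik(t,q,w)
    # damped iterations with clamping of joints
    qq=q.copy()
    for _ in range(100):
        e=(t-fk(qq))*[1,1,w]
        J=np.array([(fk(qq+1e-5*np.eye(3)[i])-fk(qq))/1e-5 for i in range(3)]).T*np.array([1,1,w])[:,None]
        lam=1e-4 if mode=='clamp' else 1e-2
        dq=J.T@np.linalg.solve(J@J.T+lam*np.eye(3),e)
        qq=np.clip(qq+dq,LIM[:,0]+.003,LIM[:,1]-.003)
    return qq
E
python3 - <<'E'
from sim import *
# tool-frame rows measured: convert to planar: rows given as world elevation relative at pitch; use body-fixed directions
def run(w,mode):
    q=np.array([.4555,.585,1.5725]); p0=fk(q)[2]; o=[]
    def mv(n,r,z,pref):
        nonlocal q
        for _ in range(n):
            a=-(fk(q)[2]-pref) # body rotated: pitch increase rotates vector downwards/inward
            c,s=np.cos(a),np.sin(a); q=step(q,c*r-s*z,s*r+c*z,w,mode)
        o.append(tuple((np.r_[fk(q)[:2],np.degrees(p0-fk(q)[2]),q]).round(2)))
    mv(5,.0495,.034,p0)
    pr=fk(q)[2]; mv(5,.0236,-.042,pr); pr2=pr
    mv(3,.0588,.0119,pr)
    return o
for mode in('opt','clamp','damp'):
  for w in(.1,.3,.65,1.):
    print(mode,w,*[tuple(float(x) for x in v) for v in run(w,mode)])
print('obs: (.692,.4807,-2.2, .729,1.365,2.117), then ? , (.752,.301,-14)')
E
```

```text
opt 0.1 (0.89, 0.59, 29.7, 0.69, 1.37, 1.6) (1.01, 0.38, 29.7, 0.69, 0.73, 0.97) (1.18, 0.42, 44.43, 1.03, 1.37, 1.01)
opt 0.3 (0.85, 0.53, 20.44, 0.72, 1.37, 1.73) (0.97, 0.32, 20.44, 0.74, 0.78, 1.13) (1.11, 0.35, 31.59, 1.04, 1.37, 1.22)
opt 0.65 (0.8, 0.46, 8.39, 0.78, 1.37, 1.89) (0.92, 0.25, 8.39, 0.83, 0.88, 1.34) (1.01, 0.25, 14.11, 1.07, 1.37, 1.49)
opt 1.0 (0.78, 0.44, 4.06, 0.8, 1.37, 1.94) (0.9, 0.23, 4.06, 0.87, 0.92, 1.42) (0.97, 0.21, 7.09, 1.09, 1.37, 1.6)
clamp 0.1 (0.73, 0.1, -32.13, 1.25, 1.37, 2.12) (0.64, -0.19, -52.67, 1.65, 1.37, 2.08) (0.6, -0.22, -58.67, 1.72, 1.37, 2.12)
clamp 0.3 (0.7, 0.34, -16.6, 0.87, 1.22, 2.08) (0.82, 0.12, -17.22, 1.19, 1.37, 1.92) (0.6, -0.22, -58.67, 1.72, 1.37, 2.12)
clamp 0.65 (0.31, 0.18, 7.54, -0.28, -0.85, 0.74) (0.43, -0.03, 7.54, 0.31, -1.04, -0.04) (0.61, 0.0, 7.54, 0.44, -0.59, 0.28)
clamp 1.0 (0.6, -0.22, -58.67, 1.72, 1.37, 2.12) (0.6, -0.22, -58.67, 1.72, 1.37, 2.12) (0.6, -0.22, -58.67, 1.72, 1.37, 2.12)
damp 0.1 (0.89, 0.59, 28.91, 0.7, 1.37, 1.61) (1.0, 0.37, 26.46, 0.73, 0.82, 1.08) (1.17, 0.4, 42.31, 1.04, 1.37, 1.04)
damp 0.3 (0.84, 0.49, 15.09, 0.76, 1.37, 1.79) (0.96, 0.28, 15.09, 0.8, 0.85, 1.22) (1.09, 0.28, 24.42, 1.08, 1.37, 1.3)
damp 0.65 (0.77, 0.39, -2.55, 0.85, 1.37, 2.0) (0.89, 0.18, -2.55, 0.98, 1.06, 1.57) (0.92, 0.12, -3.36, 1.18, 1.37, 1.69)
damp 1.0 (0.75, 0.37, -8.48, 0.89, 1.37, 2.07) (0.86, 0.16, -8.48, 1.07, 1.18, 1.71) (0.85, 0.08, -14.44, 1.23, 1.37, 1.83)
obs: (.692,.4807,-2.2, .729,1.365,2.117), then ? , (.752,.301,-14)
```

Run:
```python
from noz import *
p,R=plan2([((.66,.022,.29),0,2),((.68,.024,.20),0,2)])
d=np.array([np.cos(.035),np.sin(.035),0])
print((R.T@d*40).round(1))
```

```text
[[-18.0, 31.0, 13.0, 0.0], [-18.3, 31.4, 13.9, 0.0], [12.0, -12.0, 43.0, 0.0], [12.2, -12.4, 42.6, 0.0]]
[ 19.1 -34.6  -5.9]
```

play_rows --pt "-18 31 13 0" --pt "-18 31 14 0" --pt "12 -12 43 0" --pt "12 -12 43 0" --pt "0 0 0 0"

```text
time: 18.6
tool_pos: [0.7087, 0.0239, 0.2041]
eef_rot: [0.868, -0.487, -0.098, -0.01]
ft_force: [-0.3, 0.1, -2.2]
finger_gap: 0.0264
```

Run:
```python
from chk import *
d=np.array([np.cos(.035),np.sin(.035),0])
print((R.T@d*40).round(1))
```

```text
18.6 [0.7087 0.0239 0.2041] 0.026385703474262417 [-0.016  0.756  0.617  1.596  0.11   2.568] c [ 0.2835 -0.0337  0.9584] tilt 16.59 az 173.21 mouth [0.6938 0.0238 0.1628] F [-0.3  0.1 -2.2]
[ 19.1 -34.6  -6.2]
```

play_rows --pt "19 -35 -6 0" --pt "19 -35 -6 0" --pt "19 -35 -6 0" --pt "19 -35 -6 0" --pt "19 -35 -6 0" --pt "19 -35 -6 0"

```text
time: 19.35
tool_pos: [0.8499, 0.0347, 0.1728]
eef_rot: [0.869, -0.491, -0.051, -0.037]
ft_force: [0.4, 0.2, -2.0]
finger_gap: 0.0267
```

```bash
python3 chk.py
```

```text
19.35 [0.8499 0.0347 0.1728] 0.026667064931193016 [-0.003  1.127  1.365  1.862  0.115  2.593] c [ 0.1787 -0.0387  0.9831] tilt 10.54 az 167.77 mouth [0.8395 0.0349 0.1301] F [ 0.4  0.2 -2. ]
```

Run:
```python
from noz import *
s,R,c,m=coup()
for el in(.15,.3):
  d=np.array([np.cos(.035),np.sin(.035),0])*np.cos(el)+np.array([0,0,np.sin(el)])
  print((R.T@d*50).round(1))
```

```text
[ 23.  -43.3  -9.8]
[ 21.2 -42.  -17. ]
```

play_rows --pt "22 -43 -13 0" --pt "22 -43 -13 0" --pt "22 -43 -13 0" --pt "22 -43 -13 0" --pt "22 -43 -13 0" --pt "22 -43 -13 0"

```text
time: 20.1
tool_pos: [0.9513, 0.0459, 0.1801]
eef_rot: [0.862, -0.495, 0.047, -0.097]
ft_force: [0.3, -0.0, -2.3]
finger_gap: 0.0265
```

Run:
```python
from chk import *
for el in(.0,.15,.3):
  d=np.array([np.cos(.035),np.sin(.035),0])*np.cos(el)+np.array([0,0,np.sin(el)])
  print((R.T@d*50).round(1))
```

```text
20.1 [0.9513 0.0459 0.1801] 0.02646262659334411 [0.008 1.127 1.365 1.629 0.12  2.631] c [-0.0503 -0.0479  0.9976] tilt 3.98 az 43.55 mouth [0.9509 0.0465 0.1362] F [ 0.3 -0.  -2.3]
[ 23.8 -43.    9.1]
[ 23.4 -44.1   1.7]
[ 22.5 -44.3  -5.8]
```

Run:
```python
from noz import *
s,R,c,m=coup()
d=np.array([np.cos(.2),0,np.sin(.2)])
print((R.T@(d*48+[0,-30,0])).round(1),(R.T@(d*55)).round(1))
```

```text
[ 49.5 -27.   -4.6] [ 27.1 -47.8  -1.1]
```

play_rows --pt "50 -27 -4 0" --pt "50 -27 -4 0" --pt "50 -27 -4 0" --pt "50 -27 -4 0" --pt "27 -48 -1 0" --pt "27 -48 -1 0"

```text
time: 20.85
tool_pos: [1.0564, -0.0611, 0.186]
eef_rot: [0.843, -0.493, 0.153, -0.15]
ft_force: [0.6, 0.4, -3.0]
finger_gap: 0.0266
```

Run:
```python
from chk import *
a=s['joints'][0]
for el in(.0,.15,.3):
  d=np.array([np.cos(a),np.sin(a),0])*np.cos(el)+np.array([0,0,np.sin(el)])
  print((R.T@d*50).round(1))
```

```text
20.85 [ 1.0564 -0.0611  0.186 ] 0.0266357820823306 [-0.101  1.154  1.365  1.374  0.143  2.559] c [-0.2846 -0.0324  0.9581] tilt 16.64 az 6.5 mouth [ 1.0664 -0.0611  0.1432] F [ 0.6  0.4 -3. ]
[ 27.6 -36.8  19.7]
[ 28.1 -39.4  12.6]
[ 28.  -41.1   5.4]
```

play_rows --pt "28 -40 12 0" --pt "28 -40 12 0" --pt "28 -40 12 0" --pt "28 -40 12 0" --pt "28 -40 12 0"

```text
time: 21.48
tool_pos: [1.1467, -0.0677, 0.1874]
eef_rot: [0.819, -0.486, 0.237, -0.19]
ft_force: [-0.6, 0.4, -2.0]
finger_gap: 0.0263
```

Run:
```python
from chk import *
a=s['joints'][0]
for el in(.0,.15,.3):
  d=np.array([np.cos(a),np.sin(a),0])*np.cos(el)+np.array([0,0,np.sin(el)])
  print((R.T@d*50).round(1))
```

```text
21.475 [ 1.1467 -0.0677  0.1874] 0.026251863829072793 [-0.097  1.199  1.365  1.133  0.137  2.588] c [-0.4623 -0.014   0.8866] tilt 27.55 az 1.73 mouth [ 1.1646 -0.0685  0.1473] F [-0.6  0.4 -2. ]
[ 24.9 -33.   28.1]
[ 26.2 -36.7  21.7]
[ 26.8 -39.5  14.8]
```

play_rows --pt "27 -37 21 0" --pt "0 0 0 0"

```text
time: 21.72
tool_pos: [1.1642, -0.0697, 0.1835]
eef_rot: [0.814, -0.485, 0.252, -0.197]
ft_force: [-0.1, 0.4, -2.2]
finger_gap: 0.0267
```

```bash
python3 chk.py
```

```text
21.725 [ 1.1642 -0.0697  0.1835] 0.026743352255792198 [-0.097  1.213  1.365  1.083  0.135  2.593] c [-0.4935 -0.0102  0.8697] tilt 29.58 az 1.18 mouth [ 1.1835 -0.0706  0.1441] F [-0.1  0.4 -2.2]
```

Run:
```python
from noz import *
s,R,c,m=coup(); O=np.array([.5775,-.0318,.078]); ax,ay,az=axes(np.radians(2.0))
tip=lambda st: O+st*az - R@MT
up=np.array([0,0,.1])
print(tip(.06), np.linalg.norm(tip(.06)-s['tool_pos']))
p,R=plan2([(tip(.1)+[.10,0,.06],0,10),(tip(.08),0,3)])
```

```text
[ 0.52820452 -0.03193135  0.16941853] 0.6372264267307597
[[-24.0, 32.0, -40.0, 0.0], [-24.0, 32.0, -39.0, 0.0], [-24.0, 32.0, -40.0, 0.0], [-24.0, 32.0, -39.0, 0.0], [-24.0, 32.0, -40.0, 0.0], [-23.0, 33.0, -40.0, 0.0], [-24.0, 32.0, -39.0, 0.0], [-24.0, 32.0, -40.0, 0.0], [-24.0, 32.0, -39.0, 0.0], [-24.2, 31.9, -39.9, 0.0]]
[[-18.0, 35.0, 2.0, 0.0], [-18.0, 35.0, 3.0, 0.0], [-17.5, 35.7, 2.3, 0.0]]
```

play_rows --pt "-24 32 -40 0" --pt "-24 32 -39 0" --pt "-24 32 -40 0" --pt "-24 32 -39 0" --pt "-24 32 -40 0" --pt "-23 33 -40 0" --pt "-24 32 -39 0" --pt "-24 32 -40 0" --pt "-24 32 -39 0" --pt "-24 32 -40 0"

```text
time: 22.98
tool_pos: [0.6732, -0.0378, 0.2653]
eef_rot: [0.813, -0.484, 0.254, -0.198]
ft_force: [-0.3, -0.2, -1.4]
finger_gap: 0.0265
```

Run:
```python
from chk import *
O=np.array([.5775,-.0318,.078]); ax,ay,az=axes(np.radians(2.0))
plan2([(O+.065*az - R@MT,0,3)])
```

```text
22.975 [ 0.6732 -0.0378  0.2653] 0.02651856302424744 [-0.129  0.102 -0.495  0.333  0.155  2.567] c [-0.4979 -0.0097  0.8672] tilt 29.87 az 1.11 mouth [ 0.6927 -0.0387  0.2259] F [-0.3 -0.2 -1.4]
[[-28.0, 50.0, -6.0, 0.0], [-29.0, 51.0, -5.0, 0.0], [-27.8, 49.9, -5.6, 0.0]]
```

play_rows --pt "-18 35 2 0" --pt "-18 35 3 0" --pt "-18 35 2 0" --pt "0 0 0 0" --pt "0 0 0 0"

```text
time: 23.6
tool_pos: [0.5866, -0.0371, 0.1882]
eef_rot: [0.813, -0.484, 0.255, -0.199]
ft_force: [0.5, -0.3, -1.7]
finger_gap: 0.0266
```

Run:
```python
from chk import *
for n in('side','top'):
    p,d=vision.grab_frame(n); np.savez(f'{n}4.npz',p=p,d=d)
q=np.load('side4.npz')['p'][130:290,150:310]
cv2.imwrite(f'pics/side4.png',cv2.resize(q[:,:,::-1],(600,600),interpolation=cv2.INTER_CUBIC))
q=np.load('top4.npz')['p'][150:270,215:345]
cv2.imwrite(f'pics/top4.png',cv2.resize(q[:,:,::-1],(650,600),interpolation=cv2.INTER_CUBIC))
O=np.array([.5775,-.0318,.078]); ax,ay,az=axes(np.radians(2.0))
d=m-O; print('s,x,y off',d@az,d@ax,d@ay)
```

```text
23.6 [ 0.5866 -0.0371  0.1882] 0.026584410676527597 [-0.156  0.038 -0.8    0.093  0.17   2.545] c [-0.4992 -0.0094  0.8665] tilt 29.95 az 1.08 mouth [ 0.6061 -0.038   0.1489] F [ 0.5 -0.3 -1.7]
s,x,y off 0.047200697503178506 0.06003401079719393 -0.0072422409306119265
```

View pics/side4.png

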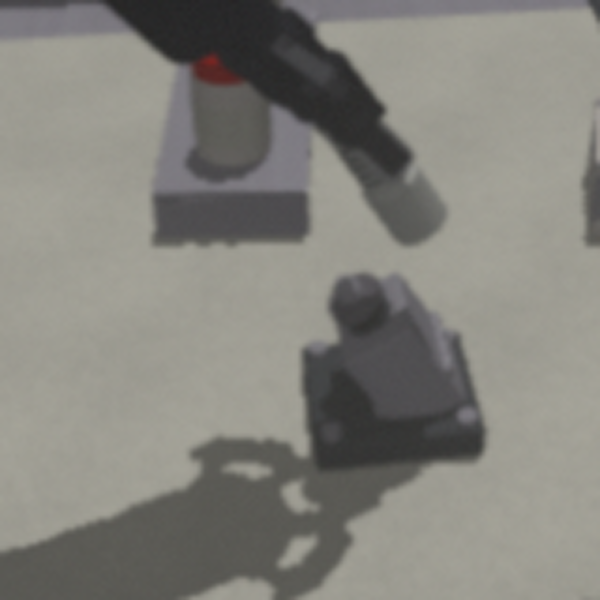

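View pics/top4.png

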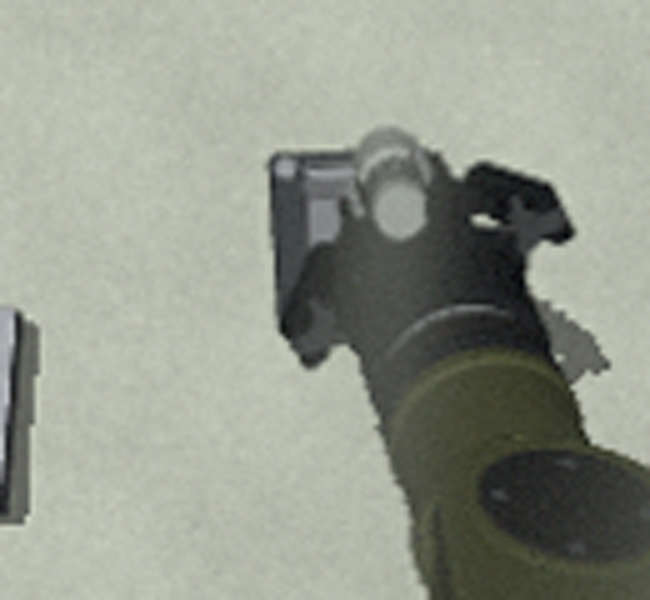

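Side view: the coupler leans about 30° at (390,190) in the crop, mouth towards lower right, with the nozzle at (358,300). It's still 60 mm too far back from the robot. I'll fit the held skirt to check its axis against the prediction.

```bash
cat > skirt.py <<'E'
from noz import *
def skirt(n,f,c,m,zr=(.004,.032)):
    D=np.load(f); P=cloud(n,D['d']); q=P-m; s=q@c; rho=np.linalg.norm(q-s[...,None]*c,axis=2)
    k=(s>zr[0])&(s<zr[1])&(rho<.024)&(D['d']>0); Q=P[k]
    e1=np.cross(c,[0,1,0]); e1/=np.linalg.norm(e1); e2=np.cross(c,e1)
    def res(v):
        cc=c+v[2]*e1+v[3]*e2; cc/=np.linalg.norm(cc); w=Q-(m+v[0]*e1+v[1]*e2); t=w@cc
        return np.linalg.norm(w-t[:,None]*cc,axis=1)-.017
    r=least_squares(res,[0,0,0,0],loss='soft_l1',f_scale=.001)
    r2=least_squares(lambda v:res([v[0],v[1],0,0]),[0,0],loss='soft_l1',f_scale=.001)
    cc=c+r.x[2]*e1+r.x[3]*e2; cc/=np.linalg.norm(cc)
    return len(Q), m+r2.x[0]*e1+r2.x[1]*e2, m+r.x[0]*e1+r.x[1]*e2, cc, np.sqrt(np.median(r.fun**2)),np.sqrt(np.median(r2.fun**2))
E
python3 - <<'E'
from skirt import *
s,R,c,m=coup(); print('pred',m.round(4),c.round(4))
for n in('side','top'):
    o=skirt(n,n+'4.npz',c,m); print(n,o[0],'fixdir',o[1].round(4),((o[1]-m)*1000).round(1),'free',o[2].round(4),o[3].round(4),o[4:])
E
```

```text
pred [ 0.6068 -0.0381  0.1491] [-0.4996 -0.0094  0.8662]
side 194 fixdir [ 0.6041 -0.0399  0.1475] [-2.7 -1.8 -1.6] free [ 0.6044 -0.0399  0.1477] [-0.5132 -0.0129  0.8582] (np.float64(0.0005172919534103462), np.float64(0.0005164761022628519))
top 43 fixdir [ 0.6079 -0.0393  0.1497] [ 1.1 -1.2  0.6] free [ 0.6076 -0.0396  0.1495] [-0.4852  0.0045  0.8744] (np.float64(0.0003291654355912152), np.float64(0.0003311284098280777))
```

Run:
```python
from chk import *
O=np.array([.5787,-.0302,.078]); ax,ay,az=axes(np.radians(2.0))
plan2([(O+.055*az - R@MT,0,4)])
```

```text
23.7 [ 0.5872 -0.0372  0.1884] 0.02671359684381434 [-0.156  0.039 -0.799  0.093  0.17   2.545] c [-0.4996 -0.0094  0.8662] tilt 29.98 az 1.08 mouth [ 0.6068 -0.0381  0.1491] F [-0.4  0.8 -1.7]
[[-8.0, 12.0, -4.0, 0.0], [-9.0, 12.0, -3.0, 0.0], [-8.0, 12.0, -4.0, 0.0], [-8.7, 12.3, -3.7, 0.0]]
```

play_rows --pt "-8 12 -4 0" --pt "-9 12 -3 0" --pt "-8 12 -4 0" --pt "-9 12 -4 0" --pt "0 0 0 0" --pt "0 0 0 0"

```text
time: 24.45
tool_pos: [0.5288, -0.0295, 0.1628]
eef_rot: [0.814, -0.484, 0.253, -0.198]
ft_force: [1.1, 0.4, -1.6]
finger_gap: 0.0265
```

Run:
```python
from chk import *
from skirt import *
for n in('side','top'):
    p,d=vision.grab_frame(n); np.savez(f'{n}5.npz',p=p,d=d)
q=np.load('side5.npz')['p'][150:290,170:310]
cv2.imwrite(f'pics/side5.png',cv2.resize(q[:,:,::-1],(600,600),interpolation=cv2.INTER_CUBIC))
s,R,c,m=coup()
ax,ay,az=axes(np.radians(2.0))
for n in('side','top'):
    o=skirt(n,n+'5.npz',c,m); print(n,o[0],((o[1]-m)*1000).round(1),'free',o[3].round(4),o[4:])
    try: print(fitn(n,[n+'5.npz',n+'0.npz'] if n=='side' else ['top0.npz'],np.array([.578,-.031,.078])))
    except Exception as e: print(e)
O=np.array([.5787,-.0302,.078]); d=m-O; print('off s,x,y',d@az,d@ax,d@ay)
```

```text
24.45 [ 0.5288 -0.0295  0.1628] 0.0264916518987858 [-0.16  -0.024 -0.946  0.014  0.173  2.542] c [-0.4956 -0.0099  0.8685] tilt 29.72 az 1.14 mouth [ 0.5482 -0.0304  0.1234] F [ 1.1  0.4 -1.6]
side 188 [-2.5 -1.8 -1.4] free [-0.4928 -0.0101  0.8701] (np.float64(0.0005786314564287806), np.float64(0.0005807937918913554))
(array([ 0.57635306, -0.03252671]), np.float64(0.0007513159880177434), 590)
top 57 [ 0.7 -1.2  0.4] free [-0.5044 -0.0112  0.8634] (np.float64(0.0002955024802160332), np.float64(0.00031271372637125747))
(array([ 0.57870796, -0.03112424]), np.float64(0.0011048739512226464), 203)
off s,x,y 0.054479087239956925 -0.0032616253265611607 0.0007822032747294628
```

View pics/side5.png

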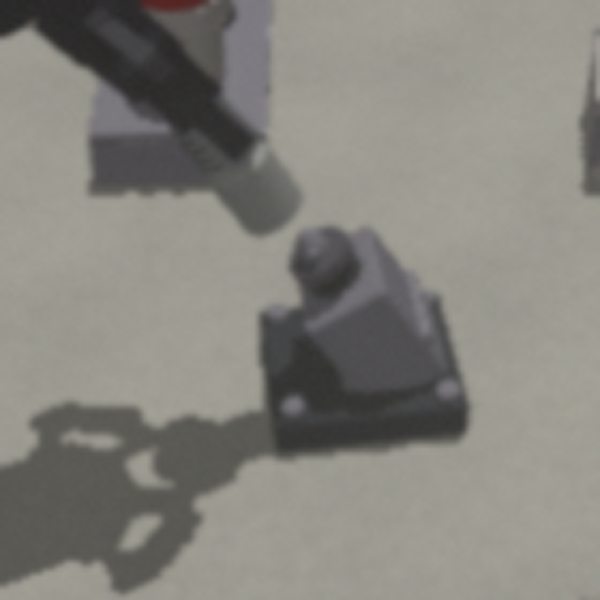

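Run:
```python
from chk import *
ax,ay,az=axes(np.radians(2.0))
print('corr tool',(R.T@(ax*3.7-ay*.9)).round(1),'axis step 10mm',(R.T@(-az*10)).round(2))
np.save('Ocor.npy',m+ax*.0037-ay*.0009)
```

```text
24.55 [ 0.5292 -0.0295  0.163 ] 0.026846529286219188 [-0.16  -0.023 -0.945  0.014  0.173  2.542] c [-0.4958 -0.0099  0.8684] tilt 29.73 az 1.14 mouth [ 0.5486 -0.0305  0.1235] F [-0.2 -0.1 -1.6]
corr tool [ 2.4 -2.9  0.4] axis step 10mm [-0.06  1.4   9.9 ]
```

play_rows --pt "2.4 -2.9 0.4 0" --pt "0 0.7 5 0" --pt "0 0.7 5 0" --pt "0 0.7 5 0" --pt "0 0 0 0" --pt "0 0 0 0"

```text
time: 25.3
tool_pos: [0.5388, -0.0299, 0.1506]
eef_rot: [0.814, -0.485, 0.252, -0.198]
ft_force: [-0.4, -1.1, -2.2]
finger_gap: 0.0268
```

```bash
cat > rel.py <<'E'
from chk import *
ax,ay,az=axes(np.radians(2.0)); O=np.array([.5797,-.0308,.078]); d=m-O
F=s['ft_force']
print('s,x,y mm',(d@az*1000).round(2),(d@ax*1000).round(2),(d@ay*1000).round(2),'F axial,x,y',(F@az).round(1),(F@ax).round(1),(F@ay).round(1),'torque',s['torque'].round(2))
E
python3 - <<'E'
from rel import *
from skirt import *
D=0
for n in('side',):
    p,dd=vision.grab_frame(n); np.savez(f'{n}6.npz',p=p,d=dd)
q=np.load('side6.npz')['p'][170:270,190:290]
cv2.imwrite(f'pics/side6.png',cv2.resize(q[:,:,::-1],(600,600),interpolation=cv2.INTER_CUBIC))
o=skirt('side','side6.npz',c,m); ms=o[1]; N=fitn('side',['side5.npz','side0.npz'],np.array([.578,-.031,.078]))[0]
dd=ms-np.array([*N,.078]); print('side rel s,x,y',(dd@az*1000).round(2),(dd@ax*1000).round(2),(dd@ay*1000).round(2),o[0])
E
```

```text
25.3 [ 0.5388 -0.0299  0.1506] 0.02684599140686494 [-0.156  0.016 -0.949 -0.027  0.171  2.545] c [-0.4938 -0.0102  0.8695] tilt 29.6 az 1.18 mouth [ 0.5581 -0.0308  0.1112] F [-0.4 -1.1 -2.2]
s,x,y mm 39.52 -2.1 0.74 F axial,x,y -1.7 -1.5 -1.1 torque [-0.06  0.84  0.01]
side rel s,x,y 37.85 -1.9 0.54 185
```

View pics/side6.png

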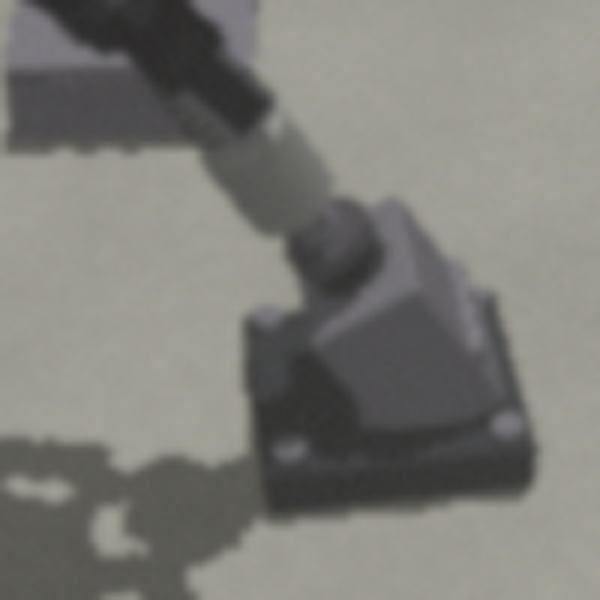

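play_rows --pt "0.8 -1 0.1 0" --pt "0 0.4 3 0" --pt "0 0.4 3 0" --pt "0 0 0 0"

```text
time: 25.85
tool_pos: [0.5429, -0.0301, 0.1458]
eef_rot: [0.814, -0.485, 0.252, -0.198]
ft_force: [-0.3, -0.6, -2.7]
finger_gap: 0.0269
```

```bash
python3 rel.py
```

```text
25.85 [ 0.5429 -0.0301  0.1458] 0.026938005264826582 [-0.155  0.032 -0.95  -0.044  0.17   2.546] c [-0.4935 -0.0102  0.8697] tilt 29.58 az 1.19 mouth [ 0.5622 -0.031   0.1064] F [-0.3 -0.6 -2.7]
s,x,y mm 33.34 -0.98 0.44 F axial,x,y -2.2 -1.6 -0.5 torque [-0.08  0.79 -0.05]
```

play_rows --pt "0 0.3 2 0" --pt "0 0.3 2 0" --pt "0 0 0 0"

```text
time: 26.22
tool_pos: [0.545, -0.0299, 0.1426]
eef_rot: [0.814, -0.485, 0.252, -0.198]
ft_force: [0.3, -0.7, -1.3]
finger_gap: 0.0265
```

```bash
python3 rel.py
```

```text
26.225 [ 0.545  -0.0299  0.1426] 0.026497958761407144 [-0.154  0.041 -0.953 -0.057  0.17   2.547] c [-0.494  -0.0105  0.8694] tilt 29.61 az 1.22 mouth [ 0.5644 -0.0308  0.1032] F [ 0.3 -0.7 -1.3]
s,x,y mm 29.47 -0.68 0.52 F axial,x,y -1.3 -0.4 -0.7 torque [-0.04  0.81  0.05]
```

play_rows --pt "0 0.3 2 0" --pt "0 0 0 0"

```text
time: 26.48
tool_pos: [0.5462, -0.0295, 0.1414]
eef_rot: [0.814, -0.484, 0.253, -0.198]
ft_force: [-2.5, 2.0, 2.5]
finger_gap: 0.0265
```

```bash
python3 rel.py|tail -1
```

```text
s,x,y mm 27.79 -0.2 0.88 F axial,x,y 3.4 -0.9 2.1 torque [0.49 0.69 0.35]
```

play_rows --pt "0 0.3 2 0" --pt "0 0 0 0"

```text
time: 26.72
tool_pos: [0.547, -0.0297, 0.1392]
eef_rot: [0.814, -0.484, 0.252, -0.198]
ft_force: [-1.0, 1.3, -0.8]
finger_gap: 0.027
```

```bash
python3 rel.py|tail -1
```

```text
s,x,y mm 25.52 -0.69 0.64 F axial,x,y -0.2 -1.3 1.4 torque [0.37 0.82 0.29]
```

play_rows --pt "0 0.3 2 0" --pt "0 0 0 0"

```text
time: 26.98
tool_pos: [0.548, -0.0298, 0.1371]
eef_rot: [0.814, -0.485, 0.252, -0.198]
ft_force: [-0.0, 2.8, -2.5]
finger_gap: 0.0265
```

```bash
python3 rel.py|tail -1
```

```text
s,x,y mm 23.2 -0.93 0.53 F axial,x,y -2.2 -1.2 2.8 torque [0.38 0.71 0.35]
```

play_rows --pt "0 0.3 2 0" --pt "0 0 0 0"

```text
time: 27.22
tool_pos: [0.5488, -0.03, 0.1353]
eef_rot: [0.814, -0.485, 0.252, -0.197]
ft_force: [-0.7, 3.0, -1.4]
finger_gap: 0.0265
```

```bash
python3 rel.py|tail -1
```

```text
s,x,y mm 21.23 -1.15 0.25 F axial,x,y -0.9 -1.2 3.0 torque [0.24 0.93 0.22]
```

play_rows --pt "0 0.3 2 0" --pt "0 0 0 0"

```text
time: 27.48
tool_pos: [0.5498, -0.03, 0.1334]
eef_rot: [0.814, -0.485, 0.252, -0.197]
ft_force: [1.9, 1.3, -5.9]
finger_gap: 0.0268
```

```bash
python3 rel.py|tail -1
```

```text
s,x,y mm 19.15 -1.21 0.23 F axial,x,y -6.1 -1.3 1.2 torque [0.26 0.93 0.21]
```

play_rows --pt "0 0.2 2 0" --pt "0 0 0 0"

```text
time: 27.72
tool_pos: [0.5507, -0.03, 0.1322]
eef_rot: [0.814, -0.485, 0.253, -0.197]
ft_force: [-5.1, 0.6, 1.9]
finger_gap: 0.0271
```

```bash
python3 rel.py|tail -1
```

```text
s,x,y mm 17.59 -1.01 0.23 F axial,x,y 4.2 -3.4 0.7 torque [0.18 1.19 0.25]
```

play_rows --pt "0 0.2 2 0" --pt "0 0 0 0"

```text
time: 27.98
tool_pos: [0.5517, -0.0299, 0.1305]
eef_rot: [0.814, -0.485, 0.252, -0.197]
ft_force: [-6.3, 0.7, 2.6]
finger_gap: 0.0268
```

```bash
python3 rel.py|tail -1
```

```text
s,x,y mm 15.66 -1.02 0.27 F axial,x,y 5.4 -4.1 1.0 torque [0.21 1.18 0.28]
```

play_rows --pt "0 0.2 2 0" --pt "0 0 0 0"

```text
time: 28.22
tool_pos: [0.5527, -0.0299, 0.1289]
eef_rot: [0.814, -0.485, 0.253, -0.197]
ft_force: [-6.9, 0.8, 4.3]
finger_gap: 0.0268
```

```bash
python3 rel.py|tail -1
```

```text
s,x,y mm 13.75 -0.96 0.25 F axial,x,y 7.2 -3.7 1.0 torque [0.25 1.25 0.26]
```

play_rows --pt "0 0.3 2 0" --pt "0 0 0 0"

```text
time: 28.48
tool_pos: [0.5536, -0.0298, 0.1272]
eef_rot: [0.814, -0.485, 0.253, -0.198]
ft_force: [-7.8, 1.2, 5.9]
finger_gap: 0.0265
```

```bash
python3 rel.py|tail -1
```

```text
s,x,y mm 11.78 -0.98 0.3 F axial,x,y 9.0 -3.8 1.5 torque [0.17 1.25 0.25]
```

play_rows --pt "0 0.3 1.5 0" --pt "0 0 0 0"

```text
time: 28.72
tool_pos: [0.5541, -0.0299, 0.1266]
eef_rot: [0.814, -0.485, 0.253, -0.198]
ft_force: [-15.0, 0.6, 14.4]
finger_gap: 0.0263
```

```bash
python3 rel.py|tail -1
```

```text
s,x,y mm 11.04 -0.84 0.24 F axial,x,y 20.0 -5.7 1.1 torque [0.32 1.47 0.36]
```

play_rows --pt "0 0.2 1 0" --pt "0 0 0 0"

```text
time: 28.98
tool_pos: [0.5541, -0.0298, 0.1264]
eef_rot: [0.813, -0.485, 0.253, -0.198]
ft_force: [-24.3, -1.1, 24.5]
finger_gap: 0.0267
```

```bash
python3 rel.py|tail -1
```

```text
s,x,y mm 10.84 -0.82 0.28 F axial,x,y 33.4 -8.8 -0.3 torque [0.43 1.65 0.41]
```

play_rows --pt "0 -0.1 -0.6 0" --pt "0 0 0 0" --pt "0 0 0 0" --pt "0 0 0 0"

```text
time: 29.48
tool_pos: [0.5541, -0.0299, 0.1265]
eef_rot: [0.814, -0.485, 0.253, -0.198]
ft_force: [-18.5, -0.9, 18.8]
finger_gap: 0.0266
```

Run:
```python
from rel import *
from skirt import *
for n in('side','top'):
    p,dd=vision.grab_frame(n); np.savez(f'{n}7.npz',p=p,d=dd); cv2.imwrite(f'pics/{n}7.png',cv2.resize(p[:,:,::-1],(800,600)))
q=np.load('side7.npz')['p'][170:270,190:290]
cv2.imwrite(f'pics/side7z.png',cv2.resize(q[:,:,::-1],(600,600),interpolation=cv2.INTER_CUBIC))
o=skirt('side','side7.npz',c,m,(.006,.032)); N=fitn('side',['side5.npz','side0.npz'],np.array([.578,-.031,.078]))[0]
dd=o[1]-np.array([*N,.078]); print('side rel s,x,y',(dd@az*1000).round(2),(dd@ax*1000).round(2),(dd@ay*1000).round(2),o[0],'dir',o[3].round(3))
```

```text
29.475 [ 0.5541 -0.0299  0.1265] 0.02661316991050222 [-0.15   0.087 -0.966 -0.118  0.167  2.551] c [-0.4952 -0.01    0.8687] tilt 29.69 az 1.16 mouth [ 0.5735 -0.0308  0.0871] F [-18.5  -0.9  18.8]
s,x,y mm 10.97 -0.84 0.23 F axial,x,y 25.5 -6.6 -0.2 torque [0.38 1.52 0.39]
side rel s,x,y 9.29 -0.82 -0.1 163 dir [-0.506 -0.004  0.862]
```

View pics/side7z.png

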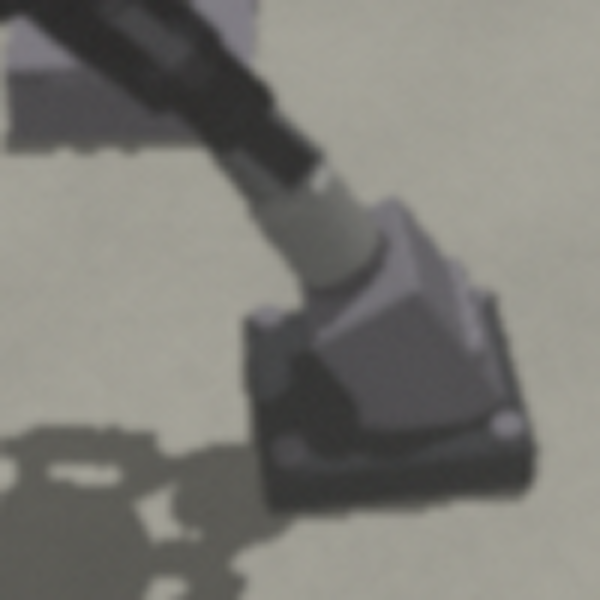

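View pics/side7.png

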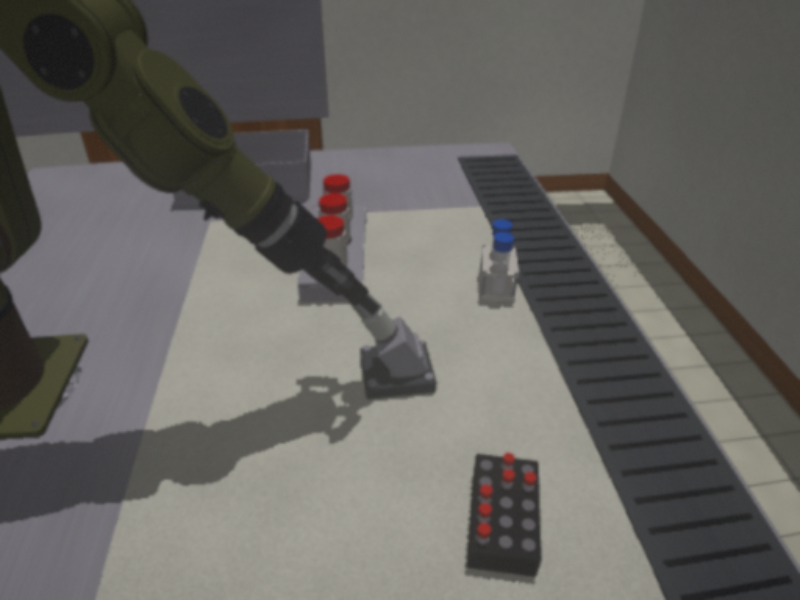

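The coupler sits square on the nozzle against the block, at (330,250) in the crop. The three jars are in line, and the rack and stand have not moved. The axial force is a steady 25 N at the stop, so I'll hand it in.

Run:
```python
from cell import ticket,status
print(ticket.sign_off()); s=status.observe(); print(s['time'],s['tool_pos'],s['ft_force'],s['finger_gap'])
```

```text
the job is handed in; nothing more can be done
None
the job is handed in; nothing more can be done
```

The jar is on the empty middle pad and let go. The coupler is pressed onto the nozzle with the collar at its stop, and I handed the job in at about 29.6 s, still gripped and pushed down.

- **Jar:** the side camera put it at (0.506, 0.298), against a row midpoint of about (0.507, 0.299). The last side view shows the three jars in line, with the rack and the tall stand where they were.
- **Tilting the coupler:** the moves cannot tilt the tool, so I gripped the coupler upright and pushed the arm past its reach limit to tilt the tool. The first attempt tilted it the wrong way, about 16°, before I corrected it. The final tilt was 29.7° by the arm's reading, and the camera fits agreed to about a degree.
- **Snap and collar:** I pressed in small steps.
    - The force showed the lip meeting the catch, then a pull inward as it passed.
    - It then rose with the spring and jumped to 33 N with almost no movement, so the collar was at its stop. I eased off to a steady 25 N or so along the axis.
- **Disagreements:** the coupler's mouth read 11.0 mm above the nozzle's origin by the arm and 9.3 mm by the side camera, against 10 mm at the stop. The two cameras differed by 2 to 4 mm. At the end there was a side force of about 6.6 N.

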